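Free the jammed sweet and share out the dispenser

ROBOT

A 6-joint arm with a two-finger parallel gripper is mounted at the origin on the work surface. World frame = base frame: x ahead of the robot, y to its left, z up, the work surface at z = 0. Lengths are in m, angles in rad, forces in N, time in s.
With the tool pointing down it reaches from about 0.325 to 0.85 m from the base axis. Payload 4.4 kg.
Tool frame: the origin (TCP) lies between the finger pads; the fingertips stand 14 mm ahead of it and the grasp point (between the pads) lies 5 mm behind it (tip_extent is the distance from the TCP to the fingertips, in m); z points along the fingers, x is the direction in which the jaws open and shut, and the axes are right-handed (so a half turn about z gives the same grasp; the last joint's range is limited). The gripper opens to 94 mm and grips with 3 to 60 N. Pads are 16 mm wide; open, the fingers measure 119 mm over their backs; the gripper's body (75 mm by 177 mm) begins 78 mm behind the grasp point.
Start: joints at [-1.5, 0.207, 1.542, -0, 1.393, -0.15], TCP at [0.126, -0.561, 0.219] pointing down, gripper open.
Joint ranges: [-2.73, 2.73], [-0.86, 2.22], [0.23, 2.46], [-1.11, 4.25], [0.08, 2.63], [-2.82, 2.82]. Speed limits (rad/s): [2.79, 2.79, 3.14, 3.14, 3.14, 3.14].

INTERFACE

Orientations are given as a unit quaternion [w, x, y, z].
In Python, from cell import state, read_camera, job_done, tip_extent gives the robot as it stands.
- The arm moves only by the shell command python3 -m creep 'ROWS' [OPENING] [FORCE]. ROWS is a JSON object of lists of equal length, an entry for each row: "slide": the shift along the tool's x, y, z in m, a list of three; "turn": the turn about the tool's z in rad. In form: {"slide": [[dx, dy, dz], ...], "turn": [turn, ...]}. A call has 1 to 10 rows; each row shifts and turns the commanded pose from where the row before left it, along the tool's axes as they then stand; what a row does not reach is not made up. A row lasts 1/10 s, in which the tool goes at most 50 mm and 8.59 degrees, less where a joint would pass 70% of its speed; a pose out of reach is approached as far as the arm can. A call with a gripper value outside its range is refused whole. OPENING is the opening, from 0 (shut) to 1 (fully open), set as the call begins (- or left out, the last holds). The fingers move at their own pace and stop on an object; FORCE is the grip in N (left out, the last holds). Time passes only in rows, so rows that do not move let the fingers close. It gives the time, the measured TCP pose, the force and the opening at its end, in the units of the state.
- state(): the state, without advancing time (a new reading comes with each control period).
- read_camera(name): name is "side" or "top"; returns a dict with "frame" (480x640x3 uint8, red, green, blue), "range_z" (480x640 float32, m along the optical axis (not along the pixel's ray), 0 where there is no reading), "intrinsics" (3x3 intrinsics, pixels), "R" (3x3) and "t" (3): a world point X has camera coordinates R X + t. Camera axes: x right, y down, z forward; pixel columns grow to the right and rows downward; lengths in m; the calibration is good to about 2 mm. A picture is of the moment at which its call begins.
- job_done(): hands the job in, once; it reports no verdict.
The state is a dict: "time_s": time; "qpos": joint angles; "qvel": joint speeds; "joint_efforts": joint torques, N m; "tool_pos": TCP position; "orientation": TCP orientation; "force": force on the tool from outside, world axes, zero at the start; "wrist_torque": the same for the moment, N m; "gripper_width": finger opening in m.
Only numpy, scipy, OpenCV 4.12 (cv2) and the standard library are available. Lean on these libraries where they do the work, as an engineer would, in place of code of your own. Each camera call takes 0.05 s, during which the arm holds its last target.

TASK

A sweet is jammed behind the ridges in the neck of the clear sweet dispenser bottle. Rock the bottle side to side with its neck tipped down over the wooden dish until the jammed red sweet and the three behind it have come out, two sweets into each half of the dish, then lay the bottle back flat in the middle of its grey mat and leave it there. Do not shift or tip the other things on the desk.

Things in the scene. Friction and masses are not known exactly. Their poses are not given: they have to be found in the camera images.
- bottle_grip (a point): centre of the body of a flat clear plastic bottle lying on the mat: 180 mm long, 31 mm thick (z), red back plate, red collar at the mouth, 0.16 kg. Body 58 mm wide (y), parallel sides, to be gripped across here. Point: half-way up, 70 mm from the back, 110 mm behind the mouth; x points out of the neck. 35 mm ahead of it the body narrows over 20 mm to the neck, 42 mm wide, 55 mm long
- bottle_mouth (a point): centre of the open end of the neck. Inside: body 52 mm wide, neck 36 mm, all 25 mm high. Neck down 15 to 20 degrees: rolling about x some 25 degrees with the -y side down takes a sweet past the first ridge to be caught by the second, then +y side down lets it out; mostly one sweet per side-to-side rock. Sweets may wedge each other: neck up a moment frees them
- ridge1 (a point): foot of the first white ridge, on the neck's inner +y wall, 30 mm behind the mouth: 2.5 mm thick, full height, sticks out 11 mm (25 mm gap left), its tip leaning 20 degrees back to the body so that it catches sweets; axes as bottle_grip
- ridge2 (a point): foot of the second, equal ridge, on the inner -y wall, 8 mm behind the mouth, its tip also leaning back to the body; axes as bottle_grip
- mat_center (a point): centre of the top of the grey rigid mat, 230 x 100 mm, 4 mm thick, fixed to the desk; its long side is its x axis. The middle of the bottle (20 mm ahead of bottle_grip) lies near it at the start
- sweet0_center (a point): the jammed sweet: a red hard slick ball 22 mm across, 10 g, caught behind the first ridge; centre of the ball (its axes mean nothing)
- sweet1_center (a point): yellow ball sweet, 22 mm, loose in the bottle's body; centre
- sweet2_center (a point): green ball sweet, 22 mm, loose in the bottle's body; centre
- sweet3_center (a point): blue ball sweet, 22 mm, loose in the bottle's body; centre
- dish_center (a point): dark wooden dish, fixed to the desk: an open box 120 mm (its x) by 190 mm (its y), 35 mm high, walls 6 mm, floor about 5 mm thick, parted into two equal halves (+y and -y) by a 6 mm divider of the same height along its x axis. The point is the centre of the dish on its inner floor
- stapler: red and black stapler, 130 x 36 mm, 46 mm high; loose, to be left alone; origin at the centre of its underside, z up
- mug: blue mug, 76 mm across, 90 mm high, handle at its own +y; loose, to be left alone; origin at the centre of its underside, z up
- clock: small brass desk clock on a wooden foot 50 x 100 mm, 80 mm high; loose, to be left alone; origin at the centre of its underside, z up
- tape: black tape dispenser with a yellow roll, 120 x 45 mm, 62 mm high; loose, to be left alone; origin at the centre of its underside, z up
- mouse: red and black computer mouse, 105 mm long, 58 mm wide, 38 mm high; loose, to be left alone; origin at the centre of its underside, z up
Things that resemble listed ones, but are neither listed nor needed, are in the scene too. Of the things that look like the part that bears bottle_grip, the smallest one is meant.

How it is judged:
By the outcome, as a careful person would: the job done as asked, in the order asked, and still so for the second after the job is handed in, with the robot touching nothing.
It also fails if it takes over 72 s, if anything falls off the work surface, if the arm or the gripper's body presses on something with over 40 N, if the wrist force passes 120 N, or if a joint passes its speed limit or range.

## Working session

There is one attempt and no reset: what is moved stays moved. The work goes in short steps, Python scripts to look and compute and a shell command to move; the robot and the scene stay as the last step left them, time stands still between calls to the robot, and variables do not carry over. Pictures are saved under pics/ and viewed, and the job is handed in when it is done.

```bash
ls; mkdir -p pics
python3 - <<'E'
from cell import *
import cv2
print(state())
for n in("side","top"):
    c=read_camera(n); cv2.imwrite(f"pics/{n}0.png",c["frame"][:,:,::-1]); print(n,c["intrinsics"],c["R"],c["t"])
E
```

```text
pics
{'time_s': 0.0, 'qpos': array([-1.50051672e+00,  2.07436715e-01,  1.54291176e+00, -1.77728727e-05,
        1.39348952e+00, -1.50492486e-01]), 'qvel': array([-5.23291357e-04,  1.23480238e-03,  8.73051087e-05, -1.11385967e-03,
       -2.75416433e-04, -2.75211595e-03]), 'joint_efforts': array([-1.86687030e-03, -3.70884705e+01, -2.81413043e+01,  6.95796590e-02,
        3.63318587e-02, -1.83162933e-04]), 'tool_pos': array([ 0.12584886, -0.56028104,  0.21830129]), 'orientation': array([-8.19110321e-04,  7.80699872e-01, -6.24905152e-01, -7.67808268e-04]), 'force': array([-1.08416289, -0.24219599,  0.64831763]), 'wrist_torque': array([0.02419026, 0.00376515, 0.03650343]), 'gripper_width': 0.09394091182873857}
side [[454.87437845   0.         323.26133214]
 [  0.         454.87437845 238.0677978 ]
 [  0.           0.           1.        ]] [[-0.99762726 -0.06758845 -0.01310122]
 [-0.03470032  0.65799683 -0.75222075]
 [ 0.059462   -0.74998131 -0.65878092]] [0.48897528 0.09688601 0.99753613]
top [[483.04768935   0.         318.72605037]
 [  0.         483.04768935 236.94767229]
 [  0.           0.           1.        ]] [[-0.02852951 -0.99953899 -0.01038593]
 [-0.99733387  0.02916164 -0.06689362]
 [ 0.06716565  0.0084498  -0.99770606]] [-0.06455383  0.51024346  1.22692158]
```

View pics/side0.png

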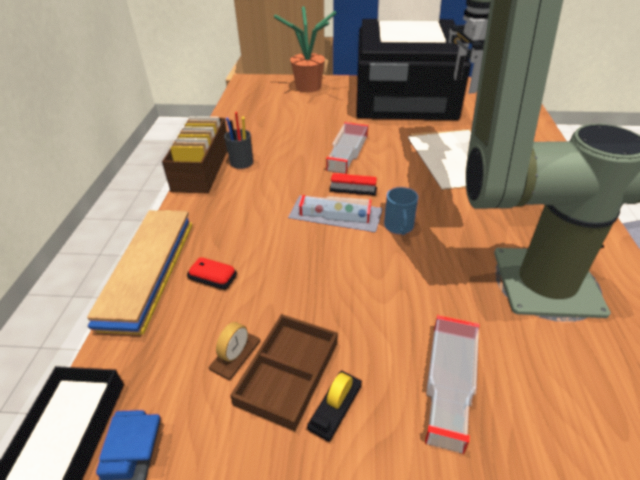

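View pics/top0.png

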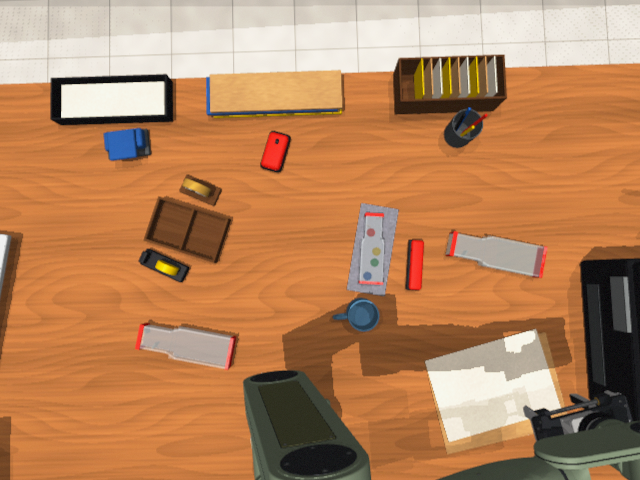

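```bash
cat > h.py <<'E'
from cell import *
import cv2, numpy as np
def cam(n):
    c=read_camera(n); c["n"]=n; return c
def ray(c,u,v):
    K,R,t=c["intrinsics"],c["R"],c["t"]
    d=R.T@np.linalg.inv(K)@np.array([u,v,1.]); o=-R.T@t
    return o,d
def on_z(c,u,v,z):
    o,d=ray(c,u,v); return o+d*(z-o[2])/d[2]
def proj(c,X):
    p=c["intrinsics"]@(c["R"]@np.asarray(X,float)+c["t"]); return p[:2]/p[2]
def crop(c,u0,v0,u1,v1,s,fn):
    im=c["frame"][v0:v1,u0:u1,::-1]
    cv2.imwrite(fn,cv2.resize(im,None,fx=s,fy=s,interpolation=cv2.INTER_CUBIC))
E
python3 - <<'E'
from h import *
t=cam("top"); s=cam("side")
crop(t,330,190,430,340,4,"pics/t1.png"); crop(s,280,160,430,240,5,"pics/s1.png")
crop(t,130,160,250,290,4,"pics/t2.png")
for n,pts,z in [("bottles ends small",[(373,212),(371,284)],.035),("A",[(140,335),(235,353)],.03),("B",[(452,243),(544,262)],.03)]:
    p=[on_z(t,*q,z) for q in pts]; print(n,p,np.linalg.norm(p[0]-p[1]))
hsv=cv2.cvtColor(t["frame"],cv2.COLOR_RGB2HSV)
# sweets
for u,v in [(371,232),(376,251),(375,263),(367,275)]: print(u,v,t["frame"][v,u],on_z(t,u,v,.02), t["range_z"][v,u])
E
```

```text
bottles ends small [array([ 0.56645279, -0.21917583,  0.035     ]), array([ 0.38441998, -0.20757949,  0.035     ])] 0.1824018114852605
A [array([0.27265789, 0.3783715 , 0.03      ]), array([0.22145133, 0.13913554, 0.03      ])] 0.2446547761890876
B [array([ 0.48200159, -0.41702112,  0.03      ]), array([ 0.42724063, -0.64641571,  0.03      ])] 0.23584028085175007
371 232 [169  99  98] [ 0.51674871 -0.21377752  0.02      ] 1.225116
376 251 [169 153  93] [ 0.46762613 -0.22481272  0.02      ] 1.2247201
375 263 [ 96 134 108] [ 0.43704385 -0.22114311  0.02      ] 1.2218872
367 275 [ 95 117 148] [ 0.40706836 -0.19965055  0.02      ] 1.217847
```

Run:
```python
import cv2,numpy as np
a=cv2.imread("pics/t1.png");b=cv2.imread("pics/t2.png");
h=max(a.shape[0],b.shape[0]);o=np.zeros((600,800+90,3),np.uint8);o[:a.shape[0],:400]=a;o[:b.shape[0],405:405+b.shape[1]]=b
cv2.imwrite("pics/m1.png",cv2.resize(o,(800,540)))
```

```text
(no output)
```

View pics/m1.png

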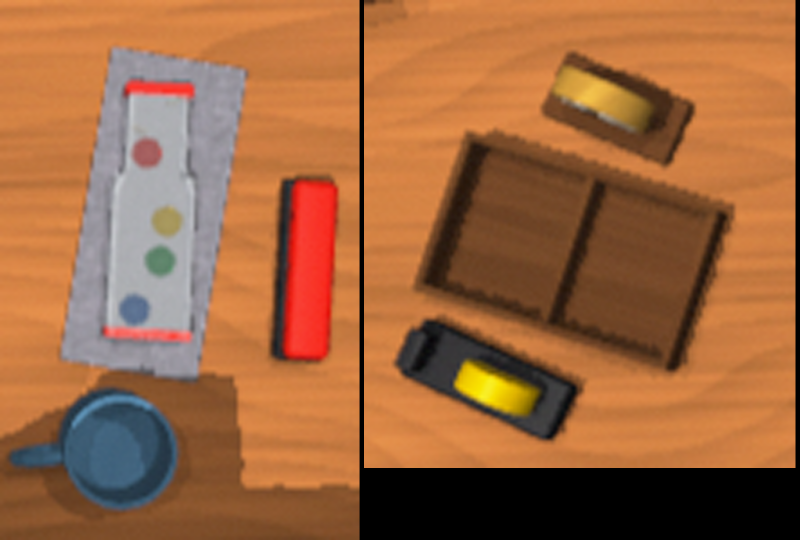

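View pics/s1.png

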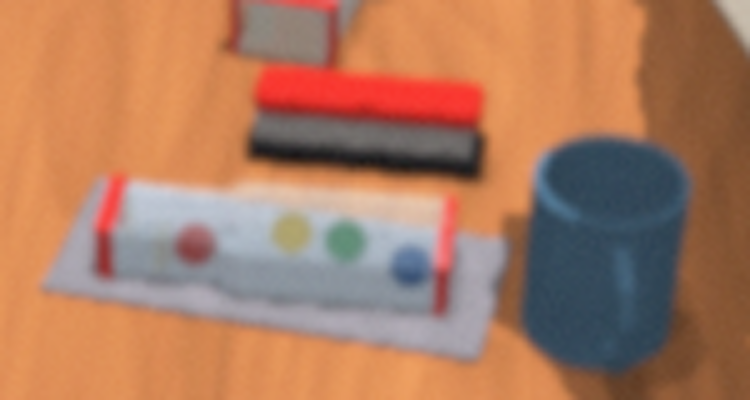

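Run:
```python
from h import *
t=cam("top")
hsv=cv2.cvtColor(t["frame"],cv2.COLOR_RGB2HSV)
def rect(pts,z):
    P=np.array([on_z(t,*q,z)[:2] for q in pts]); c=P.mean(0)
    print(P.round(4), "c",c.round(4),"sides",[np.linalg.norm(P[i]-P[(i+1)%4]).round(4) for i in range(4)],"ang",[np.degrees(np.arctan2(*(P[(i+1)%4]-P[i])[::-1])).round(1) for i in range(4)])
rect([(361.1,203.1),(398.1,209.4),(385.1,295.3),(347.2,290)],.004)
rect([(158.9,196.7),(232.6,217.8),(216.5,262.8),(144.5,240)],.035)
# red collars of small bottle
h=hsv[195:300,345:400]; m=(((h[...,0]<8)|(h[...,0]>172))&(h[...,1]>150)&(h[...,2]>120)).astype(np.uint8)
n,l,s,c=cv2.connectedComponentsWithStats(m)
for i in range(1,n):
    if s[i,4]>10: 
        print(s[i],c[i]+[345,195], on_z(t,*(c[i]+[345,195]),.035), on_z(t,*(c[i]+[345,195]),.0195))
# heights of objs
for nme,(u,v) in dict(clock=(200,189),tape=(164,265),mug=(363,315),stapler=(415,265),mouse=(276,150)).items(): 
    print(nme,on_z(t,u,v,.04))
```

```text
[[ 0.5943 -0.1923]
 [ 0.5749 -0.288 ]
 [ 0.3534 -0.2458]
 [ 0.3697 -0.1487]] c [ 0.4731 -0.2187] sides [np.float64(0.0977), np.float64(0.2255), np.float64(0.0985), np.float64(0.2288)] ang [np.float64(-101.5), np.float64(169.2), np.float64(80.5), np.float64(-11.0)]
[[0.6221 0.3266]
 [0.5622 0.1386]
 [0.4489 0.1813]
 [0.5121 0.3641]] c [0.5363 0.2527] sides [np.float64(0.1973), np.float64(0.1211), np.float64(0.1934), np.float64(0.1162)] ang [np.float64(-107.7), np.float64(159.3), np.float64(70.9), np.float64(-18.8)]
[20 18 19  4 58] [374.13793103 214.0862069 ] [ 0.56103706 -0.22187153  0.035     ] [ 0.56276641 -0.22354633  0.0195    ]
clock [0.6379356  0.21966999 0.04      ]
tape [0.44705859 0.31310096 0.04      ]
mug [ 0.30811849 -0.18439497  0.04      ]
stapler [ 0.42895409 -0.31913698  0.04      ]
mouse [0.7327614  0.02349956 0.04      ]
```

Three bottle-like things: top view (372,248) 182 mm on the grey mat with four sweets; (186,345) 245 mm; (498,253) 236 mm. The smallest, on the mat, matches the description and the crop confirms it. Its mouth points to +x, the jammed red sweet is at (371,232), the dish at (188,229).

The moves have no tilt command, so I test what the arm does at the edge of its reach, in free air.

```bash
python3 -m creep '{"slide":[[-0.05,0,0],[-0.05,0,0],[-0.05,0,0],[-0.05,0,0]],"turn":[0,0,0,0]}'; python3 -c "
from h import *
s=state();print(s['qpos'],s['tool_pos'],s['orientation'])"
python3 -m creep '{"slide":[[-0.05,0,0],[-0.05,0,0]],"turn":[0,0]}'; python3 -c "
from h import *
s=state();print(s['qpos'],s['tool_pos'],s['orientation'])"
```

```text
time_s: 0.65
tool_pos: [0.0818, -0.3639, 0.2189]
orientation: [-0.0, 0.781, -0.625, -0.0]
force: [-0.1, -0.6, 0.6]
gripper_width: 0.0941
[-1.58266945e+00 -2.52123454e-01  1.99139468e+00 -1.93027306e-04
  1.40324329e+00 -2.33030865e-01] [ 0.08182239 -0.3639381   0.21894013] [-3.04734524e-04  7.80829860e-01 -6.24743554e-01 -3.58674491e-04]
time_s: 0.85
tool_pos: [0.0601, -0.2663, 0.219]
orientation: [-0.0, 0.781, -0.625, -0.0]
force: [-1.7, 1.0, 0.5]
gripper_width: 0.0938
[-1.66980783e+00 -5.37906442e-01  2.17420298e+00 -3.68942062e-04
  1.50593739e+00 -3.20714633e-01] [ 0.06005118 -0.26628515  0.21901271] [-1.68791586e-04  7.80997652e-01 -6.24533851e-01 -3.28942007e-04]
```

```bash
for i in 1 2 ; do python3 -m creep '{"slide":[[-0.04,0,0],[-0.03,0,0]],"turn":[0,0]}'; python3 -c "
from h import *
s=state();print(s['qpos'],s['tool_pos'],s['orientation'])"; done
```

```text
time_s: 1.05
tool_pos: [0.0449, -0.1979, 0.2188]
orientation: [0.0, 0.781, -0.625, -0.0]
force: [-0.4, -0.1, 0.7]
gripper_width: 0.0939
[-1.78563299e+00 -7.83937928e-01  2.28351500e+00 -3.83266620e-04
  1.64189245e+00 -4.36411878e-01] [ 0.04491061 -0.19793109  0.21875769] [ 1.39991143e-04  7.80941728e-01 -6.24603856e-01 -1.43979807e-04]
time_s: 1.25
tool_pos: [0.0376, -0.1672, 0.216]
orientation: [-0.013, 0.78, -0.626, -0.015]
force: [-0.4, 0.4, -0.0]
gripper_width: 0.094
[-1.83988564 -0.85858071  2.31499412 -0.01684925  1.72021783 -0.48949959] [ 0.03763845 -0.16721256  0.21599617] [-0.01279394  0.77974628 -0.62579479 -0.0145922 ]
```

```bash
for i in 1 ; do python3 -m creep '{"slide":[[-0.05,0,0],[-0.05,0,0],[0.05,0,0],[0.05,0,0]],"turn":[0,0,0,0]}'; python3 -c "
from h import *
s=state();print(s['qpos'],s['tool_pos'],s['orientation'])"; done
```

```text
time_s: 1.65
tool_pos: [0.0551, -0.247, 0.2104]
orientation: [-0.027, 0.78, -0.624, -0.037]
force: [-0.8, 0.2, 1.4]
gripper_width: 0.094
[-1.65517702 -0.49891454  2.17353685 -0.03204735  1.5524655  -0.30258615] [ 0.05507631 -0.246996    0.21039484] [-0.02653637  0.77969646 -0.6244933  -0.037113  ]
```

```bash
cat >> h.py <<'E'
from scipy.spatial.transform import Rotation as Ro
import json
def pose():
    s=state(); q=s["orientation"]; return s["tool_pos"],Ro.from_quat([q[1],q[2],q[3],q[0]]),s
def rep():
    p,R,s=pose(); M=R.as_matrix(); z=M[:,2]
    print("q",s["qpos"].round(3),"p",p.round(4),"tilt %.1f az %.1f  xaz %.1f yaz %.1f"%(np.degrees(np.arccos(-z[2])),np.degrees(np.arctan2(z[1],z[0])),np.degrees(np.arctan2(M[1,0],M[0,0])),np.degrees(np.arctan2(M[1,1],M[0,1]))),"w",s["gripper_width"].round(4),"F",s["force"].round(1),"t",s["time_s"])
def plan(target,turn,n,pivot=None,p0=None,R0=None,dec=3):
    """rows: straight to target (world, tcp) with turn spread; pivot = tool-frame point kept on straight line instead"""
    p,R,_=pose()
    if R0 is not None: R=R0
    if p0 is not None: p=p0
    piv=np.zeros(3) if pivot is None else np.array(pivot)
    target=np.array(target,float); start=p+R.apply(piv)
    sl=[];tu=[]
    for i in range(1,n+1):
        Rn=R*Ro.from_euler('z',round(turn/n,3)); want=start+(target-start)*i/n-Rn.apply(piv)
        d=np.round(R.inv().apply(want-p),dec); p=p+R.apply(d); R=Rn; sl.append(d.tolist());tu.append(round(turn/n,3))
    for k in range(0,n,10): print(json.dumps({"slide":sl[k:k+10],"turn":tu[k:k+10]}).replace(" ",""))
    print("end",p.round(4)); return p,R
E
python3 - <<'E'
from h import *
rep(); p,R,s=pose()
plan([0.78,0.03,0.30],-np.radians(163.5),20)
E
```

```text
Traceback (most recent call last):
  File "h.py", line 22, in rep
    print("q",s["qpos"].round(3),"p",p.round(4),"tilt %.1f az %.1f  xaz %.1f yaz %.1f"%(np.degrees(np.arccos(-z[2])),np.degrees(np.arctan2(z[1],z[0])),np.degrees(np.arctan2(M[1,0],M[0,0])),np.degrees(np.arctan2(M[1,1],M[0,1]))),"w",s["gripper_width"].round(4),"F",s["force"].round(1),"t",s["time_s"])
                                                                                                                                                                                                                                        ^^^^^^^^^^^^^^^^^^^^^^^^
AttributeError: 'float' object has no attribute 'round'
```

```bash
sed -i 's/s\["gripper_width"\].round(4)/round(s["gripper_width"],4)/' h.py
python3 - <<'E'
from h import *
rep(); p,R,s=pose()
plan([0.78,0.03,0.30],-np.radians(163.5),20)
E
```

```text
q [-1.655 -0.499  2.174 -0.032  1.552 -0.303] p [ 0.0551 -0.247   0.2104] tilt 5.2 az 105.7  xaz -77.4 yaz -167.4 w 0.094 F [-0.8  0.2  1.4] t 1.65
{"slide":[[-0.006,-0.038,-0.004],[-0.0,-0.039,-0.004],[0.005,-0.039,-0.004],[0.01,-0.037,-0.005],[0.016,-0.036,-0.004],[0.021,-0.033,-0.004],[0.025,-0.029,-0.004],[0.029,-0.026,-0.004],[0.032,-0.021,-0.004],[0.035,-0.017,-0.004]],"turn":[-0.143,-0.143,-0.143,-0.143,-0.143,-0.143,-0.143,-0.143,-0.143,-0.143]}
{"slide":[[0.038,-0.011,-0.005],[0.038,-0.006,-0.004],[0.039,-0.001,-0.004],[0.038,0.006,-0.004],[0.038,0.01,-0.004],[0.035,0.016,-0.004],[0.033,0.021,-0.004],[0.03,0.025,-0.005],[0.025,0.029,-0.004],[0.022,0.033,-0.004]],"turn":[-0.143,-0.143,-0.143,-0.143,-0.143,-0.143,-0.143,-0.143,-0.143,-0.143]}
end [0.7806 0.0303 0.3002]
```

```bash
python3 -m creep '{"slide":[[-0.006,-0.038,-0.004],[0,-0.039,-0.004],[0.005,-0.039,-0.004],[0.01,-0.037,-0.005],[0.016,-0.036,-0.004],[0.021,-0.033,-0.004],[0.025,-0.029,-0.004],[0.029,-0.026,-0.004],[0.032,-0.021,-0.004],[0.035,-0.017,-0.004]],"turn":[-0.143,-0.143,-0.143,-0.143,-0.143,-0.143,-0.143,-0.143,-0.143,-0.143]}' >/dev/null; python3 -c "
from h import *
rep()"
python3 -m creep '{"slide":[[0.038,-0.011,-0.005],[0.038,-0.006,-0.004],[0.039,-0.001,-0.004],[0.038,0.006,-0.004],[0.038,0.01,-0.004],[0.035,0.016,-0.004],[0.033,0.021,-0.004],[0.03,0.025,-0.005],[0.025,0.029,-0.004],[0.022,0.033,-0.004]],"turn":[-0.143,-0.143,-0.143,-0.143,-0.143,-0.143,-0.143,-0.143,-0.143,-0.143]}' >/dev/null;python3 -c "
from h import *
rep()"
```

```text
q [-0.505 -0.1    1.792  0.077  1.517 -0.599] p [ 0.4189 -0.1042  0.2555] tilt 5.8 az 102.1  xaz 5.1 yaz -85.0 w 0.0942 F [-0.5 -0.7 -0.3] t 2.65
q [-0.107  0.651  0.764  0.099  1.758 -1.607] p [0.7816 0.0347 0.3033] tilt 5.9 az 101.9  xaz 86.8 yaz -3.0 w 0.0942 F [ 0.6 -0.7  0.5] t 3.65
```

```bash
python3 -m creep '{"slide":[[-0.04,0.01,0],[-0.04,0.01,0],[-0.04,0.02,0],[-0.02,0.04,0],[0,0.05,0]],"turn":[0,0,0,0,0]}' >/dev/null; python3 -c "
from h import *
rep()"
python3 -m creep '{"slide":[[0,0.05,0],[0,0.05,0]],"turn":[0,0]}' >/dev/null;python3 -c "
from h import *
rep()"
```

```text
q [-0.26   1.007  0.225  0.1    1.935 -1.729] p [ 0.8787 -0.1131  0.2768] tilt 5.6 az 91.3  xaz 86.1 yaz -3.8 w 0.0943 F [ 57.9 -11.   50.3] t 4.15
q [-0.245  1.038  0.23   0.107  1.845 -1.72 ] p [ 0.9079 -0.1033  0.2472] tilt 6.1 az 60.9  xaz 86.4 yaz -3.8 w 0.0938 F [-0.9 -0.3  0.5] t 4.35
```

```bash
python3 -m creep '{"slide":[[0,0.02,-0.02],[0,0.03,-0.03],[0,0.03,-0.03]],"turn":[0,0,0]}' ; python3 -c "
from h import *
rep()"
```

```text
time_s: 4.65
tool_pos: [0.9094, -0.1058, 0.3168]
orientation: [0.015, 0.728, 0.681, 0.076]
force: [-0.4, -0.2, 0.4]
gripper_width: 0.094
q [-0.25   0.964  0.225  0.116  1.844 -1.716] p [ 0.9094 -0.1058  0.3168] tilt 8.8 az 32.2  xaz 86.5 yaz -4.2 w 0.094 F [-0.4 -0.2  0.4] t 4.65
```

```bash
python3 -m creep '{"slide":[[0,0.045,-0.02],[0,0.045,-0.02],[0,0.045,-0.02],[0,0.045,-0.02],[0,0.045,-0.02]],"turn":[0,0,0,0,0]}' >/dev/null; python3 -c "
from h import *
rep()"
```

```text
q [-0.249  0.908  0.225  0.134  1.736 -1.703] p [ 0.941  -0.1058  0.3765] tilt 17.3 az 12.1  xaz 86.3 yaz -5.1 w 0.0937 F [-0.2 -0.3  0.7] t 5.15
```

```bash
python3 -m creep '{"slide":[[-0.03,0.03,-0.02],[-0.04,0.02,-0.02],[-0.04,0.02,-0.02],[-0.04,0.02,-0.02],[-0.04,0.02,-0.02],[-0.03,0.03,-0.02]],"turn":[0,0,0,0,0,0]}' >/dev/null; python3 -c "
from h import *
rep()"
```

```text
q [-0.501  0.836  0.225  0.224  1.716 -1.911] p [ 0.8937 -0.3094  0.4499] tilt 24.1 az 3.8  xaz 85.7 yaz -5.9 w 0.0939 F [ 0.1  0.4 -0.9] t 5.75
```

```bash
python3 -m creep '{"slide":[[-0.02,0.04,-0.02],[-0.02,0.04,-0.02],[-0.02,0.04,-0.02]],"turn":[0,0,0]}' >/dev/null; python3 -c "
from h import *
rep()
p,R,s=pose(); print(R.as_matrix().round(4).tolist())"
```

```text
q [-0.542  0.793  0.225  0.253  1.671 -1.937] p [ 0.8891 -0.3392  0.4981] tilt 29.3 az -0.5  xaz 85.3 yaz -6.0 w 0.0939 F [ 0.2  0.4 -0.9] t 6.05
[[0.0811, 0.8687, 0.4886], [0.9959, -0.0907, -0.0039], [0.041, 0.4869, -0.8725]]
```

Run:
```python
from h import *
p,R,_=pose(); T=np.array([.456,-.213,.026]); A=T-.1*R.as_matrix()[:,2]; print(A)
plan(A,0,16)
```

```text
[ 0.40713591 -0.21261335  0.11324764]
{"slide":[[0.004,-0.039,0.006],[0.005,-0.038,0.006],[0.004,-0.039,0.007],[0.005,-0.038,0.006],[0.004,-0.039,0.006],[0.005,-0.039,0.006],[0.004,-0.038,0.007],[0.005,-0.039,0.006],[0.004,-0.038,0.006],[0.004,-0.039,0.006]],"turn":[0.0,0.0,0.0,0.0,0.0,0.0,0.0,0.0,0.0,0.0]}
{"slide":[[0.005,-0.039,0.007],[0.004,-0.038,0.006],[0.005,-0.039,0.006],[0.004,-0.038,0.006],[0.005,-0.039,0.007],[0.004,-0.039,0.006]],"turn":[0.0,0.0,0.0,0.0,0.0,0.0]}
end [ 0.4068 -0.2128  0.1129]
```

```bash
python3 -m creep '{"slide":[[0.002,-0.02,0.003],[0.0045,-0.039,0.006],[0.0045,-0.039,0.006],[0.0045,-0.039,0.006],[0.0045,-0.039,0.006],[0.0045,-0.039,0.006],[0.0045,-0.039,0.006],[0.0045,-0.039,0.006],[0.0045,-0.039,0.006],[0.0045,-0.039,0.006]],"turn":[0,0,0,0,0,0,0,0,0,0]}' >/dev/null; python3 -m creep '{"slide":[[0.0045,-0.039,0.006],[0.0045,-0.039,0.006],[0.0045,-0.039,0.006],[0.0045,-0.039,0.006],[0.0045,-0.039,0.007],[0.0045,-0.034,0.006],[0.002,-0.02,0.003]],"turn":[0,0,0,0,0,0,0]}' >/dev/null
python3 - <<'E'
from h import *
rep()
t=cam("top");s=cam("side");crop(t,280,140,480,340,3,"pics/t3.png");crop(s,220,60,480,260,3,"pics/s3.png")
E
```

```text
q [-0.981 -0.171  2.26   0.571  0.837 -2.802] p [ 0.4032 -0.2108  0.1153] tilt 29.0 az -0.3  xaz 85.3 yaz -6.0 w 0.0939 F [ 0.5  0.1 -0.1] t 7.75
```

View pics/s3.png

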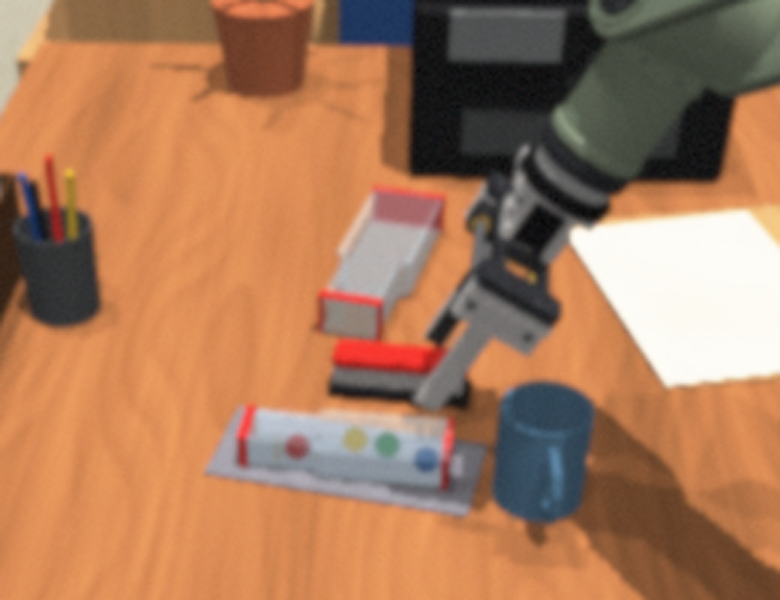

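View pics/t3.png

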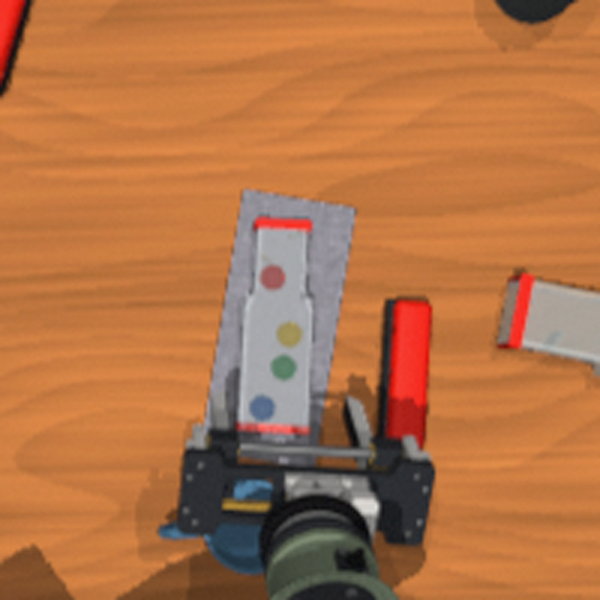

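Run:
```python
from h import *
plan([.454,-.213,.040],0,4)
plan([.454,-.213,.027],0,5)
```

```text
{"slide":[[-0.0,0.002,0.023],[-0.001,0.002,0.022],[0.0,0.002,0.023],[-0.0,0.002,0.022]],"turn":[0.0,0.0,0.0,0.0]}
end [ 0.4535 -0.2126  0.0401]
{"slide":[[-0.0,0.0,0.02],[-0.001,0.001,0.021],[-0.0,0.0,0.02],[-0.001,0.001,0.02],[0.0,0.0,0.021]],"turn":[0.0,0.0,0.0,0.0,0.0]}
end [ 0.454  -0.2131  0.0267]
```

```bash
python3 -m creep '{"slide":[[0,0.001,0.012],[0,0.002,0.022],[0,0.002,0.022],[-0.001,0.002,0.022],[0,0.001,0.012],[0,0,0]],"turn":[0,0,0,0,0,0]}'
python3 - <<'E'
from h import *
rep()
plan([.454,-.213,.027],0,1)
s=cam("side");crop(s,220,60,480,260,3,"pics/s4.png")
E
```

```text
time_s: 8.45
tool_pos: [0.4613, -0.2122, 0.047]
orientation: [0.168, 0.718, 0.651, 0.18]
force: [-0.6, 0.1, -0.8]
gripper_width: 0.094
q [-0.837  0.102  2.189  0.664  0.602 -2.819] p [ 0.4613 -0.2122  0.047 ] tilt 28.5 az -0.9  xaz 85.0 yaz -6.2 w 0.094 F [-0.6  0.1 -0.8] t 8.45
{"slide":[[-0.002,-0.016,0.014]],"turn":[0.0]}
end [ 0.4538 -0.2127  0.027 ]
```

View pics/s4.png

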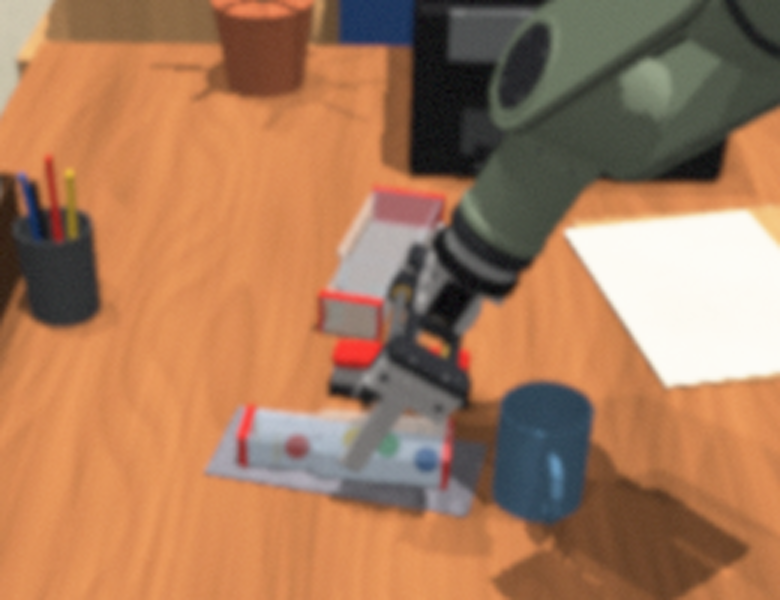

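```bash
python3 -m creep '{"slide":[[-0.001,-0.005,0.004],[-0.001,-0.006,0.006],[0,-0.005,0.004],[0,0,0]],"turn":[0,0,0,0]}'
python3 - <<'E'
from h import *
rep()
plan([.454,-.213,.026],0,1)
E
```

```text
time_s: 8.9
tool_pos: [0.4553, -0.2085, 0.0317]
orientation: [0.164, 0.722, 0.649, 0.173]
force: [-0.1, 0.5, -0.2]
gripper_width: 0.0935
q [-0.831  0.127  2.201  0.666  0.57  -2.82 ] p [ 0.4553 -0.2085  0.0317] tilt 27.5 az -1.5  xaz 84.4 yaz -6.7 w 0.0935 F [-0.1  0.5 -0.2] t 8.9
{"slide":[[-0.005,-0.003,0.005]],"turn":[0.0]}
end [ 0.4544 -0.2133  0.0257]
```

```bash
python3 -m creep '{"slide":[[-0.003,-0.002,0.003],[-0.003,-0.002,0.003],[0,0,0]],"turn":[0,0,0]}'
python3 - <<'E'
from h import *
rep()
plan([.454,-.213,.026],0,1)
s=cam("side");crop(s,260,110,420,230,5,"pics/s5.png")
E
```

```text
time_s: 9.2
tool_pos: [0.4567, -0.2139, 0.0275]
orientation: [0.163, 0.724, 0.649, 0.17]
force: [-0.1, 0.1, -0.7]
gripper_width: 0.0939
q [-0.833  0.145  2.191  0.664  0.562 -2.82 ] p [ 0.4567 -0.2139  0.0275] tilt 27.3 az -1.9  xaz 84.2 yaz -6.8 w 0.0939 F [-0.1  0.1 -0.7] t 9.2
{"slide":[[0.001,-0.003,0.0]],"turn":[0.0]}
end [ 0.4542 -0.2126  0.0261]
```

View pics/s5.png

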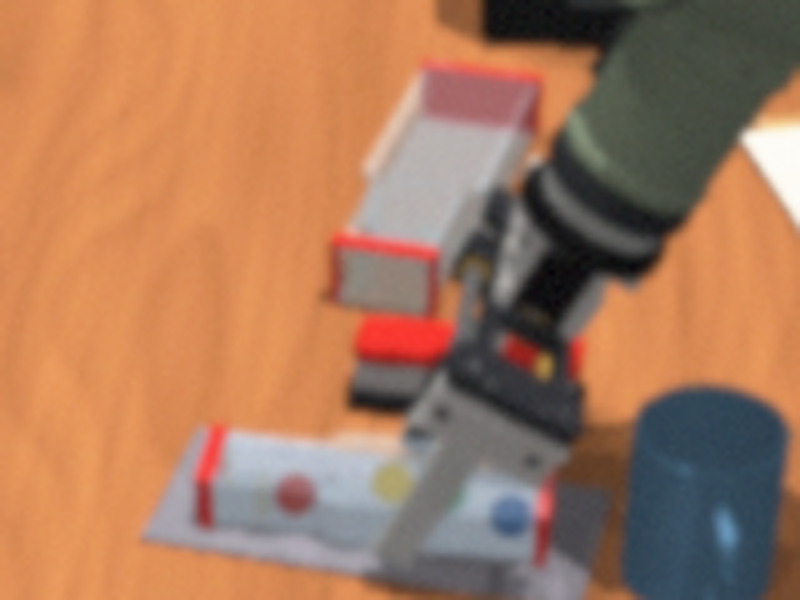

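```bash
python3 -m creep '{"slide":[[0,0,0],[0,0,0],[0,0,0],[0,0,0],[0,0,0],[0,0,0],[0,0,0],[0,0,0]],"turn":[0,0,0,0,0,0,0,0]}' 0 40 ; python3 -c "
from h import *
rep()"; python3 -m creep '{"slide":[[0,-0.003,-0.006],[0,-0.006,-0.012],[0,-0.012,-0.02],[0,-0.012,-0.02]],"turn":[0,0,0,0]}'
python3 - <<'E'
from h import *
rep()
s=cam("side");crop(s,260,110,420,230,5,"pics/s6.png")
E
```

```text
time_s: 10.05
tool_pos: [0.4567, -0.2135, 0.0276]
orientation: [0.163, 0.723, 0.649, 0.17]
force: [-0.7, -0.2, 0.1]
gripper_width: 0.0579
q [-0.832  0.145  2.191  0.664  0.563 -2.82 ] p [ 0.4567 -0.2135  0.0276] tilt 27.3 az -1.8  xaz 84.3 yaz -6.8 w 0.0579 F [-0.7 -0.2  0.1] t 10.05
time_s: 10.45
tool_pos: [0.4013, -0.2072, 0.0655]
orientation: [0.161, 0.725, 0.649, 0.169]
force: [2.5, -1.3, -2.1]
gripper_width: 0.0581
q [-0.945 -0.058  2.285  0.589  0.702 -2.821] p [ 0.4013 -0.2072  0.0655] tilt 27.0 az -1.9  xaz 84.2 yaz -6.9 w 0.0581 F [ 2.5 -1.3 -2.1] t 10.45
```

View pics/s6.png

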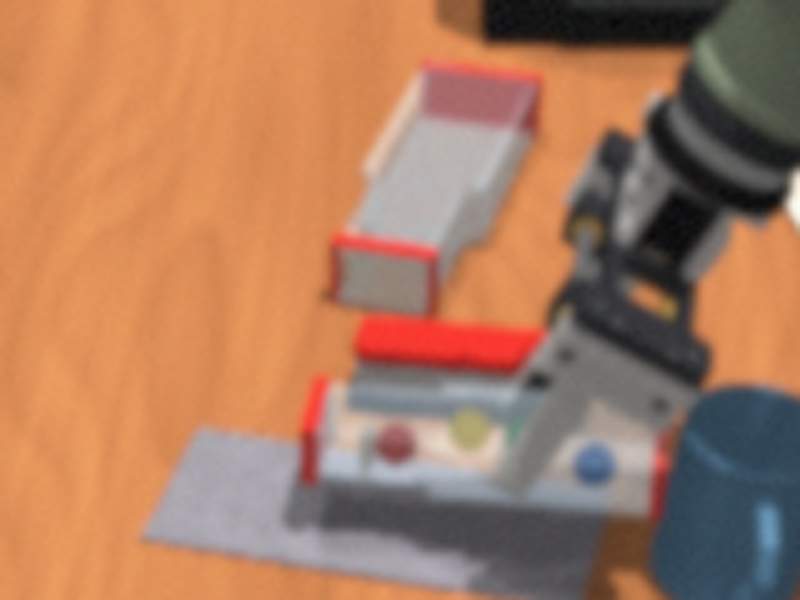

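```bash
python3 -m creep '{"slide":[[0,0.025,-0.012],[0,0.035,-0.025],[0,0.03,-0.035],[0,0.02,-0.04]],"turn":[0,0,0,0]}'
python3 - <<'E'
from h import *
rep()
s=cam("side");crop(s,220,60,480,260,3,"pics/s7.png")
E
```

```text
time_s: 10.9
tool_pos: [0.449, -0.2172, 0.2162]
orientation: [0.161, 0.724, 0.649, 0.169]
force: [-0.1, 0.2, -1.5]
gripper_width: 0.0581
q [-0.852 -0.225  2.053  0.4    1.018 -2.474] p [ 0.449  -0.2172  0.2162] tilt 27.0 az -1.8  xaz 84.2 yaz -6.8 w 0.0581 F [-0.1  0.2 -1.5] t 10.9
```

View pics/s7.png

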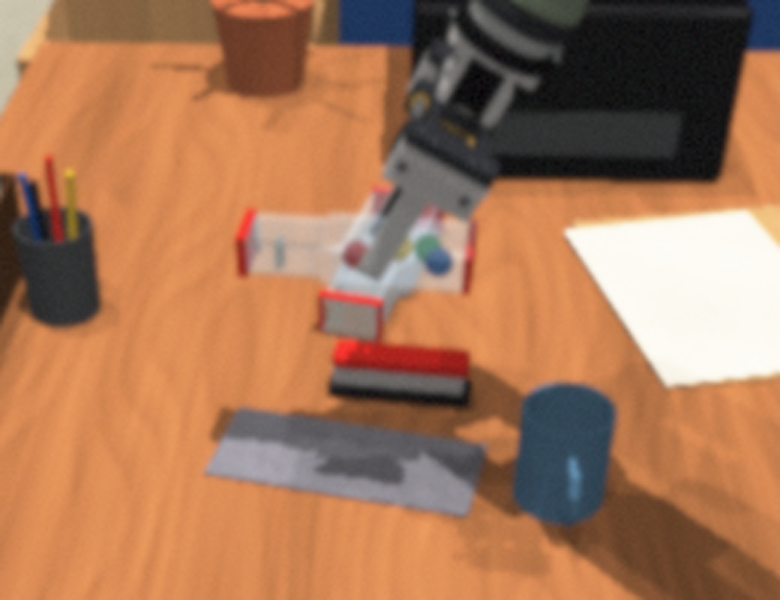

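The side view shows the mug moved about 7 px: I backed out in the wrong direction and the bottle's back end nudged it. I'll measure this and push it back after the bottle is done. The bottle itself is held level, with the sweets inside.

```bash
cat >> h.py <<'E'
Rg=Ro.from_quat([0.723,0.649,0.17,0.163]); pg=np.array([.4567,-.2135,.0276])
Rb=Ro.from_euler('z',-5.7,degrees=True)
Rtb=Rg.inv()*Rb   # bottle in tool
gb=np.array([.4545,-.2130,.0195]); m_t=Rg.inv().apply(gb+Rb.apply([.11,0,0])-pg); g_t=Rg.inv().apply(gb-pg)
def bot(R=None,p=None):
    if R is None: p,R,_=pose()
    M=(R*Rtb).as_matrix(); 
    print("mouth",(p+R.apply(m_t)).round(4),"az %.1f pitchdown %.1f  +yside down %.1f"%(np.degrees(np.arctan2(M[1,0],M[0,0])),np.degrees(np.arcsin(-M[2,0])),np.degrees(np.arcsin(-M[2,1]))))
E
python3 - <<'E'
from h import *
print(m_t); rep(); bot()
p,R,_=pose()
for a in (-75,-68,-60,60,68,75): print(a,end=' ');bot(R*Ro.from_euler('z',-a,degrees=True),p)
print("world y in tool",R.inv().apply([0,1,0]).round(3),"z",R.inv().apply([0,0,1]).round(3),"x",R.inv().apply([1,0,0]).round(3))
t=cam("top")
a=cv2.imread("pics/top0.png");im=np.hstack([a[280:350,310:400],t["frame"][280:350,310:400,::-1]])
cv2.imwrite("pics/mug.png",cv2.resize(im,None,fx=4,fy=4))
crop(t,320,130,420,300,4,"pics/t7.png")
E
```

```text
[7.84617396e-07 9.21524260e-02 5.64455340e-02]
q [-0.853 -0.233  2.042  0.401  1.02  -2.473] p [ 0.4528 -0.2213  0.2259] tilt 27.7 az -3.1  xaz 84.2 yaz -6.6 w 0.0578 F [ 3.3 -0.8  3.4] t 10.95
mouth [ 0.5601 -0.2321  0.2186] az -5.9 pitchdown -0.5  +yside down 0.5
-75 mouth [ 0.4909 -0.3136  0.1847] az -69.8 pitchdown 18.6  +yside down -25.2
-68 mouth [ 0.5006 -0.3112  0.1897] az -64.0 pitchdown 15.7  +yside down -24.2
-60 mouth [ 0.5114 -0.3067  0.1952] az -57.5 pitchdown 12.6  +yside down -22.6
60 mouth [ 0.5276 -0.148   0.1993] az 46.1 pitchdown 10.3  +yside down 24.8
68 mouth [ 0.518  -0.1412  0.194 ] az 52.8 pitchdown 13.2  +yside down 26.8
75 mouth [ 0.509  -0.1366  0.1892] az 58.5 pitchdown 16.0  +yside down 28.1
world y in tool [ 0.994 -0.102 -0.025] z [ 0.025  0.464 -0.886] x [0.102 0.88  0.464]
```

View pics/mug.png

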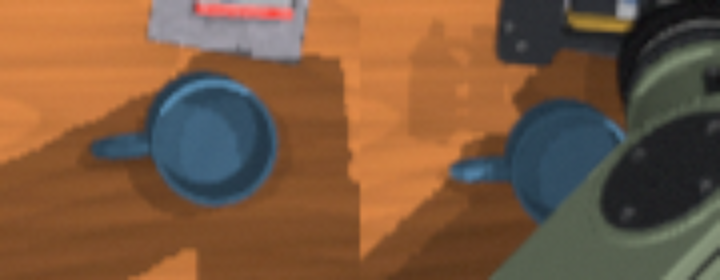

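View pics/t7.png

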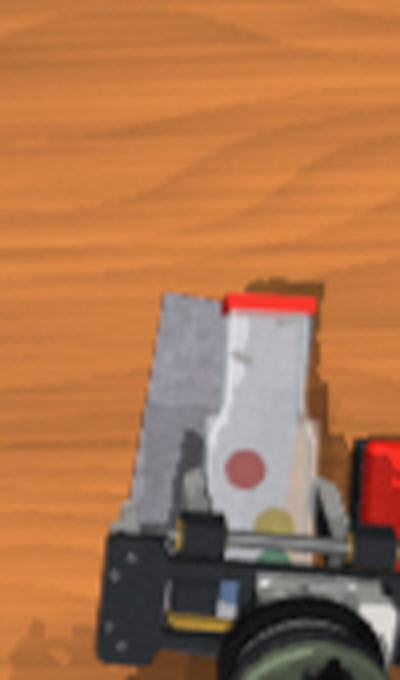

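```bash
python3 -m creep '{"slide":[[0.015,-0.001,0],[0.025,-0.002,-0.001],[0.035,-0.004,-0.001],[0.04,-0.004,-0.001],[0.04,-0.004,-0.001],[0.04,-0.004,-0.001],[0.04,-0.004,-0.001],[0.04,-0.004,-0.001],[0.04,-0.004,-0.001],[0.04,-0.004,-0.001]],"turn":[0,0,0,0,0,0,0,0,0,0]}' >/dev/null; python3 -m creep '{"slide":[[0.035,-0.004,-0.001],[0.025,-0.002,-0.001],[0.015,-0.001,0]],"turn":[0,0,0]}'>/dev/null
python3 - <<'E'
from h import *
rep();bot()
A=np.array([.520,.208]); 
p,R,_=pose()
L=A-.02*np.array([np.cos(np.radians(-68)),np.sin(np.radians(-68))])
plan([*L,.10],np.radians(72),10,pivot=m_t)
bot(R*Ro.from_euler('z',72,degrees=True),p)
E
```

```text
q [ 0.401 -0.214  2.039 -0.244  0.902 -0.951] p [0.4485 0.2161 0.2181] tilt 26.8 az -1.9  xaz 84.3 yaz -6.6 w 0.0576 F [-0.3 -0.1 -0.6] t 12.3
mouth [0.5557 0.2057 0.2091] az -5.7 pitchdown 0.5  +yside down 0.1
{"slide":[[0.013,-0.008,0.008],[0.012,-0.009,0.008],[0.01,-0.008,0.007],[0.01,-0.008,0.008],[0.008,-0.007,0.008],[0.007,-0.008,0.008],[0.007,-0.006,0.007],[0.005,-0.006,0.008],[0.005,-0.006,0.008],[0.004,-0.004,0.008]],"turn":[0.126,0.126,0.126,0.126,0.126,0.126,0.126,0.126,0.126,0.126]}
end [0.4709 0.3178 0.1403]
mouth [0.4905 0.1251 0.1776] az -67.4 pitchdown 18.2  +yside down -24.1
```

```bash
python3 -m creep '{"slide":[[0.013,-0.008,0.008],[0.012,-0.009,0.008],[0.01,-0.008,0.007],[0.01,-0.008,0.008],[0.008,-0.007,0.008],[0.007,-0.008,0.008],[0.007,-0.006,0.007],[0.005,-0.006,0.008],[0.005,-0.006,0.008],[0.004,-0.004,0.008]],"turn":[0.126,0.126,0.126,0.126,0.126,0.126,0.126,0.126,0.126,0.126]}' >/dev/null;  python3 -m creep '{"slide":[[0,0,0],[0,0,0],[0,0,0]],"turn":[0,0,0]}'>/dev/null
python3 - <<'E'
from h import *
rep();bot()
t=cam("top");s=cam("side");crop(t,90,150,290,330,4,"pics/t8.png");crop(s,180,200,420,440,3,"pics/s8.png")
E
```

```text
q [ 0.59   0.085  1.934 -0.392  0.771  0.622] p [0.4729 0.3154 0.1424] tilt 27.0 az -2.1  xaz 13.2 yaz -79.9 w 0.0581 F [-0.3 -0.  -2.5] t 13.6
mouth [0.5146 0.2242 0.102 ] az -67.6 pitchdown 18.2  +yside down -24.3
```

View pics/t8.png

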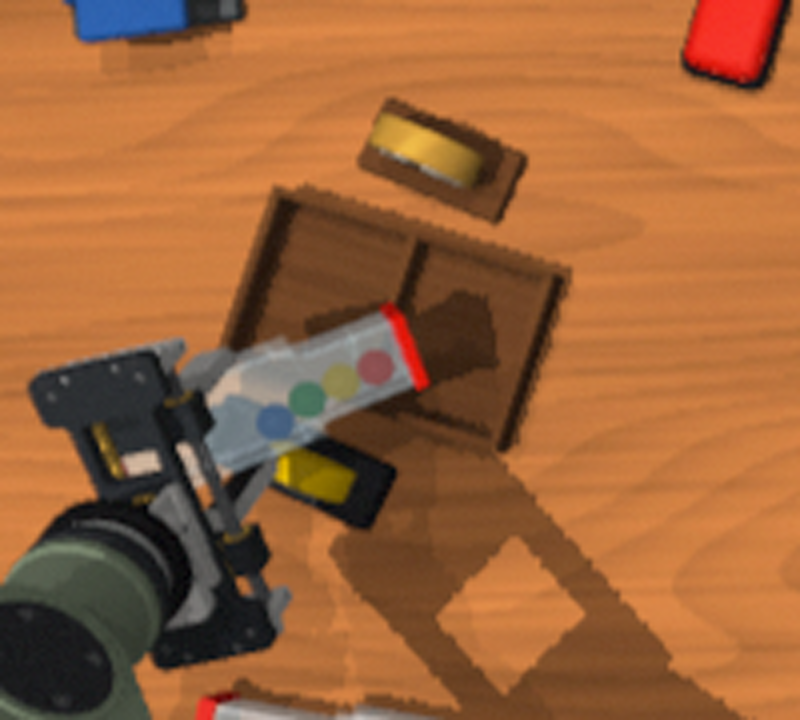

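View pics/s8.png

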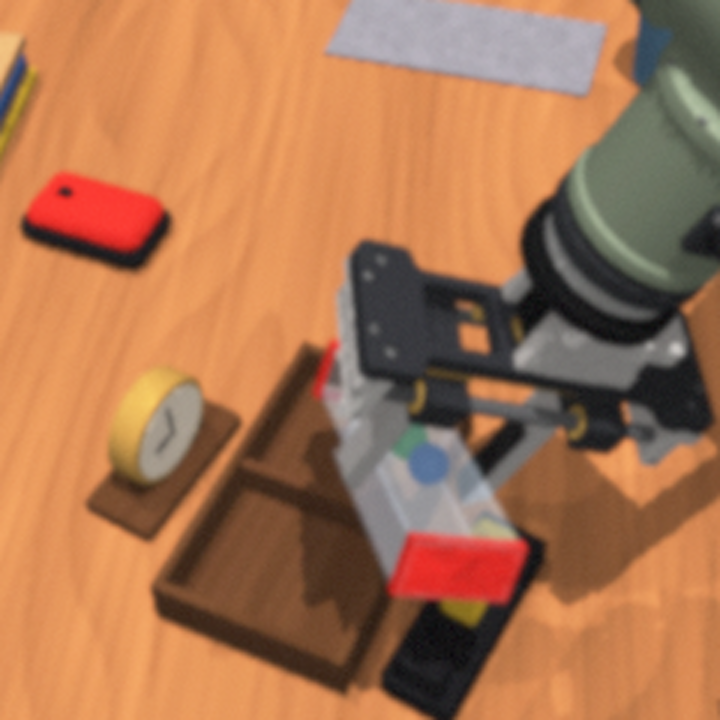

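Run:
```python
from h import *
A=np.array([.520,.208]); u=np.array([np.cos(np.radians(57)),np.sin(np.radians(57))])
D=A-.03*u
p,R=plan([*D,.098],-1.28,9,pivot=m_t)
p,R=plan([*D,.085],-1.28,9,pivot=m_t,p0=p,R0=R); bot(R,p)
```

```text
{"slide":[[-0.015,0.005,-0.0],[-0.016,0.005,-0.0],[-0.017,0.004,-0.0],[-0.017,0.004,-0.0],[-0.017,0.004,-0.0],[-0.017,0.002,-0.0],[-0.018,0.002,-0.0],[-0.018,0.002,-0.0],[-0.018,0.0,-0.0]],"turn":[-0.142,-0.142,-0.142,-0.142,-0.142,-0.142,-0.142,-0.142,-0.142]}
end [0.3962 0.1917 0.1061]
{"slide":[[-0.013,0.0,0.001],[-0.013,0.001,0.002],[-0.013,-0.0,0.001],[-0.013,0.0,0.001],[-0.012,0.001,0.001],[-0.013,0.0,0.002],[-0.013,0.001,0.001],[-0.012,0.0,0.001],[-0.013,0.001,0.001]],"turn":[-0.142,-0.142,-0.142,-0.142,-0.142,-0.142,-0.142,-0.142,-0.142]}
end [0.4472 0.0982 0.1214]
mouth [0.5039 0.1828 0.0855] az 58.2 pitchdown 15.6  +yside down 27.2
```

```bash
python3 -m creep '{"slide":[[-0.015,0.005,0],[-0.016,0.005,0],[-0.017,0.004,0],[-0.017,0.004,0],[-0.017,0.004,0],[-0.017,0.002,0],[-0.018,0.002,0],[-0.018,0.002,0],[-0.018,0,0]],"turn":[-0.142,-0.142,-0.142,-0.142,-0.142,-0.142,-0.142,-0.142,-0.142]}' >/dev/null;  python3 -m creep '{"slide":[[-0.013,0,0.001],[-0.013,0.001,0.002],[-0.013,0,0.001],[-0.013,0,0.001],[-0.012,0.001,0.001],[-0.013,0,0.002],[-0.013,0.001,0.001],[-0.012,0,0.001],[-0.013,0.001,0.001],[0,0,0]],"turn":[-0.142,-0.142,-0.142,-0.142,-0.142,-0.142,-0.142,-0.142,-0.142,0]}' >/dev/null; python3 -m creep '{"slide":[[0,0,0],[0,0,0],[0,0,0]],"turn":[0,0,0]}'>/dev/null
python3 - <<'E'
from h import *
rep();bot()
t=cam("top");crop(t,90,150,290,330,4,"pics/t9.png")
E
```

```text
q [ 0.059 -0.213  2.264 -0.073  0.622 -2.648] p [0.4464 0.0988 0.1208] tilt 27.0 az -2.0  xaz 155.7 yaz 69.9 w 0.0582 F [-0.6  0.6 -2.3] t 15.9
mouth [0.5032 0.1834 0.0849] az 58.1 pitchdown 15.6  +yside down 27.1
```

View pics/t9.png

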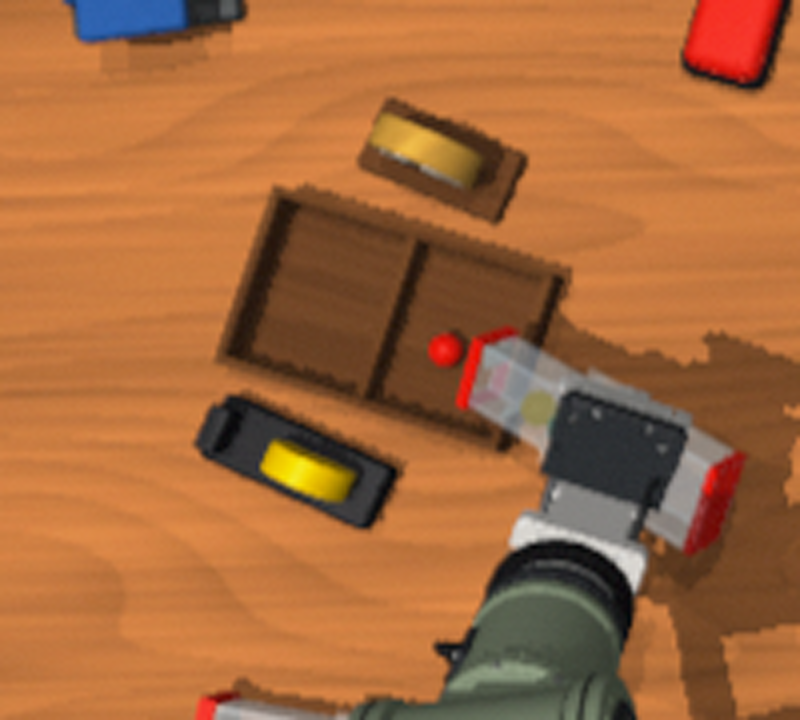

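Red came out into the dish's -y half at (446,349) in the crop; yellow waits behind ridge 1. I'll repeat the rock for the second sweet.

Run:
```python
from h import *
p,R=plan([.504,.185,.098],1.28,9,pivot=m_t)
p,R=plan([.513,.226,.102],1.28,9,pivot=m_t,p0=p,R0=R); bot(R,p)
```

```text
{"slide":[[0.012,0.001,-0.001],[0.013,0.002,-0.002],[0.012,0.001,-0.001],[0.013,0.002,-0.001],[0.013,0.001,-0.001],[0.013,0.002,-0.002],[0.013,0.002,-0.001],[0.013,0.001,-0.001],[0.013,0.002,-0.001]],"turn":[0.142,0.142,0.142,0.142,0.142,0.142,0.142,0.142,0.142]}
end [0.3968 0.1942 0.1062]
{"slide":[[0.018,0.002,-0.0],[0.017,0.001,-0.0],[0.018,-0.0,-0.0],[0.017,-0.0,-0.0],[0.018,-0.002,-0.0],[0.017,-0.001,-0.0],[0.016,-0.002,-0.0],[0.016,-0.003,-0.0],[0.016,-0.003,-0.0]],"turn":[0.142,0.142,0.142,0.142,0.142,0.142,0.142,0.142,0.142]}
end [0.4715 0.3173 0.142 ]
mouth [0.5131 0.2262 0.1015] az -67.6 pitchdown 18.3  +yside down -24.4
```

```bash
python3 -m creep '{"slide":[[0.012,0.001,-0.001],[0.013,0.002,-0.002],[0.012,0.001,-0.001],[0.013,0.002,-0.001],[0.013,0.001,-0.001],[0.013,0.002,-0.002],[0.013,0.002,-0.001],[0.013,0.001,-0.001],[0.013,0.002,-0.001]],"turn":[0.142,0.142,0.142,0.142,0.142,0.142,0.142,0.142,0.142]}' >/dev/null;  python3 -m creep '{"slide":[[0.018,0.002,0],[0.017,0.001,0],[0.018,0,0],[0.017,0,0],[0.018,-0.002,0],[0.017,-0.001,0],[0.016,-0.002,0],[0.016,-0.003,0],[0.016,-0.003,0],[0,0,0]],"turn":[0.142,0.142,0.142,0.142,0.142,0.142,0.142,0.142,0.142,0]}' >/dev/null; python3 -m creep '{"slide":[[0,0,0],[0,0,0],[0,0,0]],"turn":[0,0,0]}'>/dev/null
python3 - <<'E'
from h import *
rep();bot()
t=cam("top");crop(t,90,150,290,330,4,"pics/t10.png")
E
```

```text
q [ 0.594  0.085  1.936 -0.394  0.77   0.629] p [0.4711 0.3163 0.1415] tilt 27.0 az -2.1  xaz 13.1 yaz -79.9 w 0.0579 F [ 0.4  0.7 -1.2] t 18.15
mouth [0.5127 0.2251 0.1011] az -67.6 pitchdown 18.2  +yside down -24.3
```

View pics/t10.png

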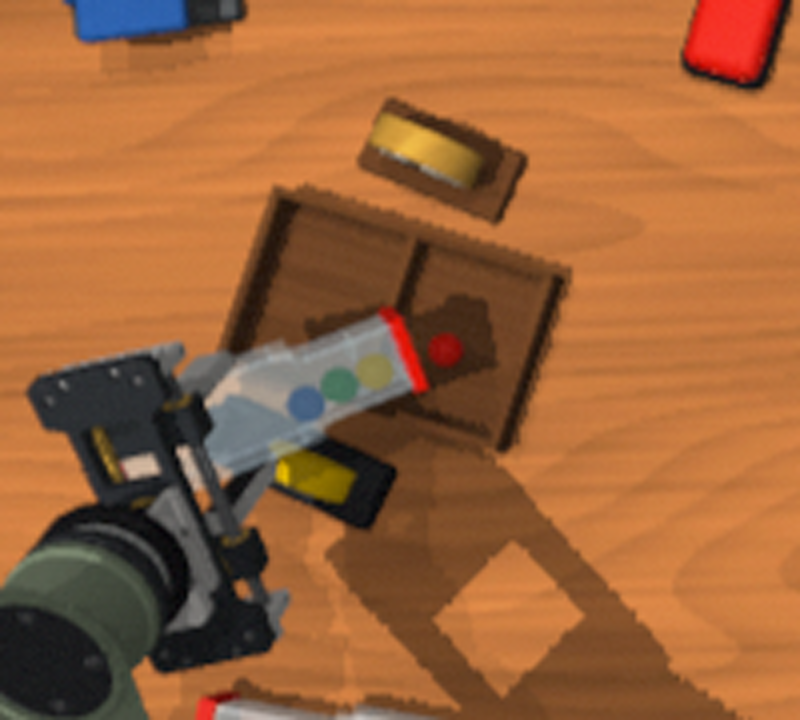

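Yellow is now at ridge 2, and red is still in the -y half. Swing to the same dispensing point as before.

```bash
python3 -m creep '{"slide":[[-0.015,0.005,0],[-0.016,0.005,0],[-0.017,0.004,0],[-0.017,0.004,0],[-0.017,0.004,0],[-0.017,0.002,0],[-0.018,0.002,0],[-0.018,0.002,0],[-0.018,0,0]],"turn":[-0.142,-0.142,-0.142,-0.142,-0.142,-0.142,-0.142,-0.142,-0.142]}' >/dev/null;  python3 -m creep '{"slide":[[-0.013,0,0.001],[-0.013,0.001,0.002],[-0.013,0,0.001],[-0.013,0,0.001],[-0.012,0.001,0.001],[-0.013,0,0.002],[-0.013,0.001,0.001],[-0.012,0,0.001],[-0.013,0.001,0.001],[0,0,0]],"turn":[-0.142,-0.142,-0.142,-0.142,-0.142,-0.142,-0.142,-0.142,-0.142,0]}' >/dev/null; python3 -m creep '{"slide":[[0,0,0],[0,0,0],[0,0,0]],"turn":[0,0,0]}'>/dev/null
python3 - <<'E'
from h import *
rep();bot()
t=cam("top");crop(t,90,150,290,330,4,"pics/t11.png")
B=np.array([.552,.2975]); 
L=B-.02*np.array([np.cos(np.radians(-68)),np.sin(np.radians(-68))])
M=B-.03*np.array([np.cos(np.radians(57)),np.sin(np.radians(57))]);print(L,M)
p,R=plan([.53,.23,.105],1.28,10,pivot=m_t)
p,R=plan([*L,.105],1.28,10,pivot=m_t,p0=p,R0=R); bot(R,p)
E
```

```text
q [ 0.063 -0.214  2.267 -0.076  0.621 -2.642] p [0.4449 0.0998 0.1199] tilt 27.0 az -2.0  xaz 155.7 yaz 69.9 w 0.0581 F [ 0.   0.5 -1.3] t 20.4
mouth [0.5017 0.1844 0.084 ] az 58.1 pitchdown 15.6  +yside down 27.1
[0.54450787 0.31604368] [0.53566083 0.27233988]
{"slide":[[0.01,0.006,-0.001],[0.011,0.007,-0.0],[0.012,0.006,-0.001],[0.012,0.007,-0.001],[0.013,0.006,-0.0],[0.014,0.006,-0.001],[0.015,0.006,-0.001],[0.015,0.005,-0.0],[0.015,0.005,-0.001],[0.017,0.004,-0.001]],"turn":[0.128,0.128,0.128,0.128,0.128,0.128,0.128,0.128,0.128,0.128]}
end [0.4222 0.2397 0.1138]
{"slide":[[0.02,0.001,0.001],[0.021,0.0,0.0],[0.02,-0.0,0.001],[0.02,-0.003,0.0],[0.02,-0.003,0.001],[0.019,-0.004,0.0],[0.018,-0.004,0.001],[0.018,-0.006,0.001],[0.017,-0.006,0.0],[0.015,-0.007,0.001]],"turn":[0.128,0.128,0.128,0.128,0.128,0.128,0.128,0.128,0.128,0.128]}
end [0.5033 0.4069 0.1454]
mouth [0.5445 0.3157 0.1046] az -67.8 pitchdown 18.4  +yside down -24.4
```

View pics/t11.png

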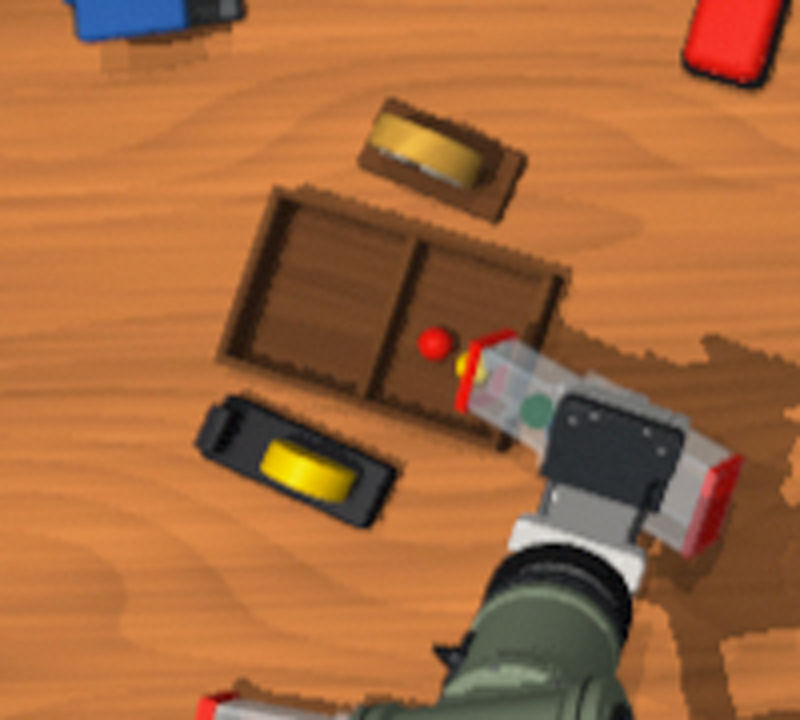

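Run:
```python
from h import *
s=cam("side");crop(s,220,280,400,430,4,"pics/s11.png")
```

```text
(no output)
```

View pics/s11.png

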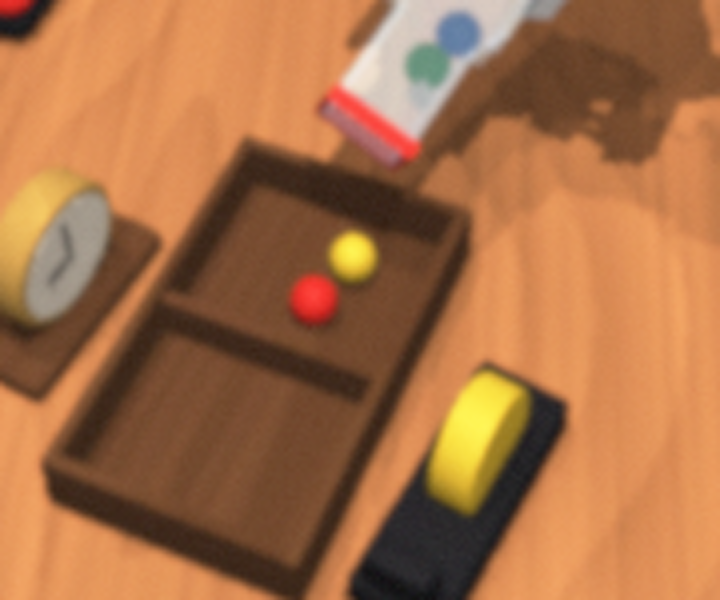

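Red and yellow both rest in the -y half; green and blue are still in the bottle. Next is the +y half.

```bash
python3 -m creep '{"slide":[[0.01,0.006,-0.001],[0.011,0.007,0],[0.012,0.006,-0.001],[0.012,0.007,-0.001],[0.013,0.006,0],[0.014,0.006,-0.001],[0.015,0.006,-0.001],[0.015,0.005,0],[0.015,0.005,-0.001],[0.017,0.004,-0.001]],"turn":[0.128,0.128,0.128,0.128,0.128,0.128,0.128,0.128,0.128,0.128]}' >/dev/null;  python3 -m creep '{"slide":[[0.02,0.001,0.001],[0.021,0,0],[0.02,0,0.001],[0.02,-0.003,0],[0.02,-0.003,0.001],[0.019,-0.004,0],[0.018,-0.004,0.001],[0.018,-0.006,0.001],[0.017,-0.006,0],[0.015,-0.007,0.001]],"turn":[0.128,0.128,0.128,0.128,0.128,0.128,0.128,0.128,0.128,0.128]}' >/dev/null; python3 -m creep '{"slide":[[0,0,0],[0,0,0],[0,0,0],[0,0,0]],"turn":[0,0,0,0]}'>/dev/null
python3 - <<'E'
from h import *
rep();bot()
t=cam("top");crop(t,60,150,260,330,4,"pics/t12.png")
p,R=plan([.536,.272,.108],-1.28,9,pivot=m_t)
p,R=plan([.536,.272,.088],-1.28,9,pivot=m_t,p0=p,R0=R); bot(R,p)
E
```

```text
q [ 0.7    0.257  1.724 -0.42   0.845  0.734] p [0.5031 0.4058 0.145 ] tilt 27.0 az -2.1  xaz 12.9 yaz -80.1 w 0.0575 F [-0.1  0.5 -2.4] t 22.9
mouth [0.5444 0.3145 0.1044] az -67.8 pitchdown 18.3  +yside down -24.3
{"slide":[[-0.015,0.005,-0.001],[-0.015,0.006,-0.0],[-0.016,0.004,-0.001],[-0.016,0.005,-0.001],[-0.017,0.004,-0.0],[-0.017,0.003,-0.001],[-0.018,0.003,-0.001],[-0.017,0.002,-0.0],[-0.018,0.001,-0.001]],"turn":[-0.142,-0.142,-0.142,-0.142,-0.142,-0.142,-0.142,-0.142,-0.142]}
end [0.4288 0.2816 0.1164]
{"slide":[[-0.013,-0.0,0.002],[-0.013,-0.0,0.002],[-0.013,-0.0,0.002],[-0.013,-0.0,0.002],[-0.012,-0.0,0.002],[-0.013,-0.0,0.002],[-0.012,0.0,0.002],[-0.012,0.001,0.002],[-0.012,-0.0,0.002]],"turn":[-0.142,-0.142,-0.142,-0.142,-0.142,-0.142,-0.142,-0.142,-0.142]}
end [0.4789 0.1877 0.1235]
mouth [0.536  0.2722 0.0876] az 58.0 pitchdown 15.5  +yside down 27.1
```

View pics/t12.png

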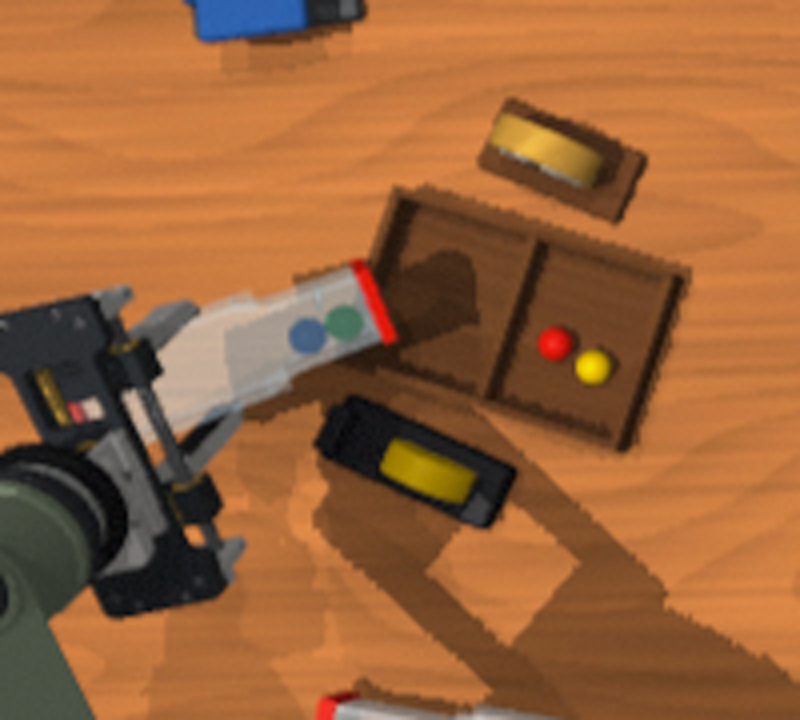

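```bash
python3 -m creep '{"slide":[[-0.015,0.005,-0.001],[-0.015,0.006,0],[-0.016,0.004,-0.001],[-0.016,0.005,-0.001],[-0.017,0.004,0],[-0.017,0.003,-0.001],[-0.018,0.003,-0.001],[-0.017,0.002,0],[-0.018,0.001,-0.001]],"turn":[-0.142,-0.142,-0.142,-0.142,-0.142,-0.142,-0.142,-0.142,-0.142]}' >/dev/null;  python3 -m creep '{"slide":[[-0.013,0,0.002],[-0.013,0,0.002],[-0.013,0,0.002],[-0.013,0,0.002],[-0.012,0,0.002],[-0.013,0,0.002],[-0.012,0,0.002],[-0.012,0.001,0.002],[-0.012,0,0.002],[0,0,0]],"turn":[-0.142,-0.142,-0.142,-0.142,-0.142,-0.142,-0.142,-0.142,-0.142,0]}' >/dev/null; python3 -m creep '{"slide":[[0,0,0],[0,0,0],[0,0,0]],"turn":[0,0,0]}'>/dev/null
python3 - <<'E'
from h import *
rep();bot()
s=cam("side");crop(s,220,280,400,430,4,"pics/s13.png")
p,R=plan([.537,.275,.106],1.28,9,pivot=m_t)
p,R=plan([.545,.315,.105],1.28,9,pivot=m_t,p0=p,R0=R); bot(R,p)
E
```

```text
q [ 0.304 -0.045  2.115 -0.256  0.64  -2.276] p [0.4788 0.1887 0.1234] tilt 27.0 az -2.0  xaz 155.4 yaz 69.7 w 0.0579 F [ 1.3 -0.4 -2. ] t 25.15
mouth [0.5359 0.2731 0.0876] az 57.9 pitchdown 15.5  +yside down 27.1
{"slide":[[0.012,0.001,-0.002],[0.012,0.002,-0.002],[0.013,0.002,-0.001],[0.012,0.001,-0.002],[0.013,0.002,-0.002],[0.013,0.002,-0.002],[0.013,0.002,-0.001],[0.013,0.002,-0.002],[0.013,0.002,-0.002]],"turn":[0.142,0.142,0.142,0.142,0.142,0.142,0.142,0.142,0.142]}
end [0.4294 0.2846 0.1145]
{"slide":[[0.018,0.001,0.0],[0.017,0.001,0.001],[0.018,-0.0,0.0],[0.017,-0.001,0.001],[0.017,-0.001,0.0],[0.017,-0.001,0.001],[0.016,-0.003,0.0],[0.016,-0.002,0.001],[0.015,-0.003,-0.0]],"turn":[0.142,0.142,0.142,0.142,0.142,0.142,0.142,0.142,0.142]}
end [0.5038 0.4061 0.1457]
mouth [0.5451 0.3149 0.105 ] az -67.8 pitchdown 18.3  +yside down -24.4
```

View pics/s13.png

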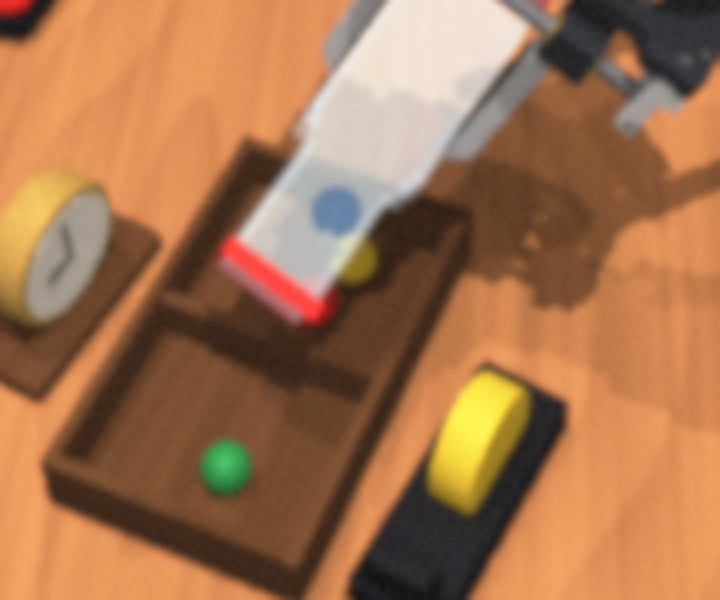

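Green landed in the +y half at (225,467) in the crop. One more rock for blue.

```bash
python3 -m creep '{"slide":[[0.012,0.001,-0.002],[0.012,0.002,-0.002],[0.013,0.002,-0.001],[0.012,0.001,-0.002],[0.013,0.002,-0.002],[0.013,0.002,-0.002],[0.013,0.002,-0.001],[0.013,0.002,-0.002],[0.013,0.002,-0.002]],"turn":[0.142,0.142,0.142,0.142,0.142,0.142,0.142,0.142,0.142]}' >/dev/null;  python3 -m creep '{"slide":[[0.018,0.001,0],[0.017,0.001,0.001],[0.018,0,0],[0.017,-0.001,0.001],[0.017,-0.001,0],[0.017,-0.001,0.001],[0.016,-0.003,0],[0.016,-0.002,0.001],[0.015,-0.003,0],[0,0,0]],"turn":[0.142,0.142,0.142,0.142,0.142,0.142,0.142,0.142,0.142,0]}' >/dev/null; python3 -m creep '{"slide":[[0,0,0],[0,0,0],[0,0,0],[0,0,0]],"turn":[0,0,0,0]}'>/dev/null
python3 - <<'E'
from h import *
rep();bot()
t=cam("top");crop(t,60,150,260,330,4,"pics/t14.png")
E
```

```text
q [ 0.699  0.256  1.724 -0.419  0.845  0.732] p [0.5039 0.4054 0.1457] tilt 27.0 az -2.1  xaz 12.9 yaz -80.1 w 0.0576 F [ 0.1  0.3 -1.1] t 27.5
mouth [0.5452 0.3142 0.1051] az -67.8 pitchdown 18.3  +yside down -24.4
```

View pics/t14.png

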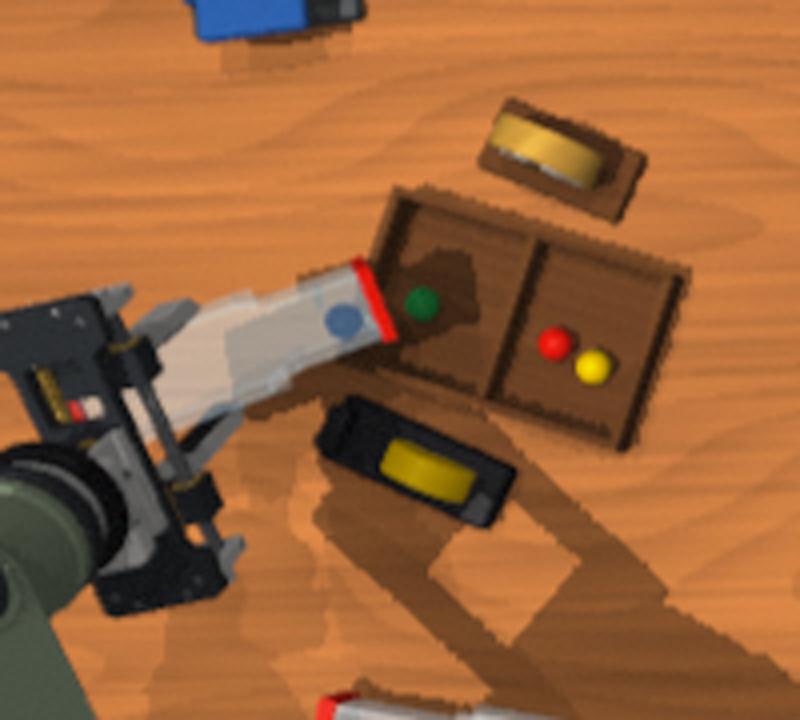

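```bash
python3 -m creep '{"slide":[[-0.015,0.005,-0.001],[-0.015,0.006,0],[-0.016,0.004,-0.001],[-0.016,0.005,-0.001],[-0.017,0.004,0],[-0.017,0.003,-0.001],[-0.018,0.003,-0.001],[-0.017,0.002,0],[-0.018,0.001,-0.001]],"turn":[-0.142,-0.142,-0.142,-0.142,-0.142,-0.142,-0.142,-0.142,-0.142]}' >/dev/null;  python3 -m creep '{"slide":[[-0.013,0,0.002],[-0.013,0,0.002],[-0.013,0,0.002],[-0.013,0,0.002],[-0.012,0,0.002],[-0.013,0,0.002],[-0.012,0,0.002],[-0.012,0.001,0.002],[-0.012,0,0.002],[0,0,0]],"turn":[-0.142,-0.142,-0.142,-0.142,-0.142,-0.142,-0.142,-0.142,-0.142,0]}' >/dev/null; python3 -m creep '{"slide":[[0,0,0],[0,0,0],[0,0,0]],"turn":[0,0,0]}'>/dev/null
python3 - <<'E'
from h import *
rep();bot()
s=cam("side");crop(s,220,280,400,430,4,"pics/s15.png")
# raise and turn back to flat, mouth
p,R,_=pose()
p,R=plan([.56,.20,.20],1.31,10,pivot=m_t); bot(R,p); print((R.inv()).apply(np.eye(3)).round(3))
E
```

```text
q [ 0.301 -0.046  2.115 -0.254  0.64  -2.28 ] p [0.4794 0.1879 0.1237] tilt 27.0 az -2.0  xaz 155.4 yaz 69.7 w 0.0575 F [ 0.1 -0.1 -2.1] t 29.75
mouth [0.5365 0.2724 0.0879] az 57.9 pitchdown 15.5  +yside down 27.1
{"slide":[[0.003,-0.003,-0.009],[0.002,-0.002,-0.009],[0.002,-0.001,-0.008],[0.001,0.001,-0.009],[0.002,0.001,-0.009],[0.002,0.004,-0.009],[0.003,0.004,-0.009],[0.003,0.006,-0.008],[0.003,0.007,-0.009],[0.005,0.008,-0.009]],"turn":[0.131,0.131,0.131,0.131,0.131,0.131,0.131,0.131,0.131,0.131]}
end [0.4532 0.2125 0.2087]
mouth [0.5602 0.2001 0.2001] az -6.8 pitchdown 0.3  +yside down -0.5
[[ 0.118  0.883  0.454]
 [ 0.992 -0.125 -0.016]
 [ 0.043  0.452 -0.891]]
```

View pics/s15.png

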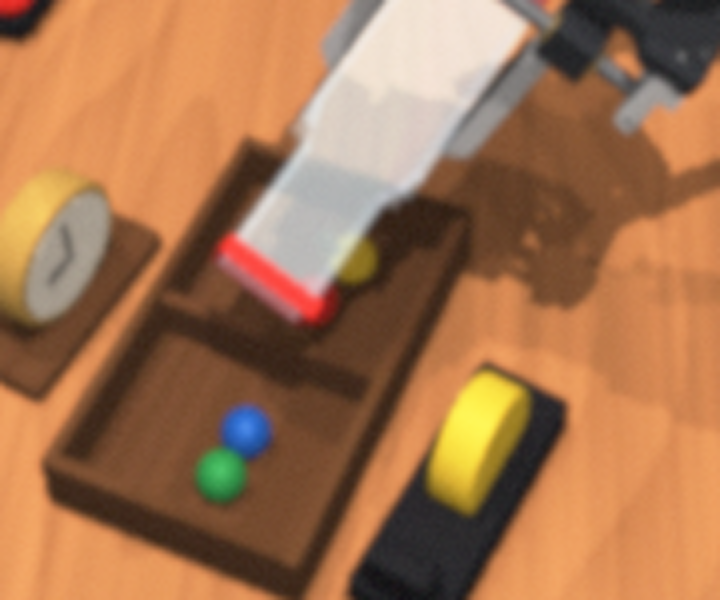

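```bash
python3 -m creep '{"slide":[[0.003,-0.003,-0.009],[0.002,-0.002,-0.009],[0.002,-0.001,-0.008],[0.001,0.001,-0.009],[0.002,0.001,-0.009],[0.002,0.004,-0.009],[0.003,0.004,-0.009],[0.003,0.006,-0.008],[0.003,0.007,-0.009],[0.005,0.008,-0.009]],"turn":[0.131,0.131,0.131,0.131,0.131,0.131,0.131,0.131,0.131,0.131]}' >/dev/null
python3 - <<'E'
from h import *
rep();bot()
plan([.562,-.234,.12],0.08,12,pivot=m_t)
E
```

```text
q [ 0.388 -0.2    2.049 -0.246  0.873 -0.93 ] p [0.4531 0.2125 0.2089] tilt 27.0 az -2.0  xaz 82.9 yaz -8.4 w 0.0579 F [-0.4  0.4 -1. ] t 30.8
mouth [0.56   0.1996 0.2002] az -7.0 pitchdown 0.3  +yside down -0.6
{"slide":[[-0.035,0.002,0.007],[-0.036,0.002,0.006],[-0.035,0.002,0.007],[-0.036,0.003,0.006],[-0.035,0.003,0.007],[-0.036,0.003,0.007],[-0.035,0.003,0.006],[-0.035,0.004,0.007],[-0.036,0.003,0.006],[-0.035,0.005,0.007]],"turn":[0.007,0.007,0.007,0.007,0.007,0.007,0.007,0.007,0.007,0.007]}
{"slide":[[-0.035,0.004,0.007],[-0.035,0.004,0.006]],"turn":[0.007,0.007]}
end [ 0.4558 -0.2132  0.1292]
```

```bash
python3 -m creep '{"slide":[[-0.02,0.001,0.003],[-0.035,0.002,0.006],[-0.035,0.002,0.007],[-0.036,0.003,0.006],[-0.035,0.003,0.007],[-0.036,0.003,0.007],[-0.035,0.003,0.006],[-0.035,0.004,0.007],[-0.036,0.003,0.006],[-0.035,0.005,0.007]],"turn":[0.008,0.008,0.008,0.008,0.008,0.008,0.008,0.008,0.008,0.008]}' >/dev/null
python3 -m creep '{"slide":[[-0.035,0.004,0.007],[-0.03,0.004,0.006],[-0.02,0.002,0.003],[0,0,0]],"turn":[0,0,0,0]}'
python3 - <<'E'
from h import *
rep();bot()
t=cam("top");crop(t,300,150,460,350,3,"pics/t16.png")
# mug now
p,R=plan([.562,-.234,.050],0,4,pivot=m_t)
E
```

```text
time_s: 32.2
tool_pos: [0.4562, -0.2151, 0.1301]
orientation: [0.154, 0.756, 0.611, 0.176]
force: [0.4, -0.1, -1.7]
gripper_width: 0.0578
q [-0.831 -0.084  2.134  0.466  0.804 -2.468] p [ 0.4562 -0.2151  0.1301] tilt 27.0 az -2.3  xaz 78.9 yaz -13.3 w 0.0578 F [ 0.4 -0.1 -1.7] t 32.2
mouth [ 0.562  -0.2351  0.1211] az -11.1 pitchdown 0.5  +yside down -2.5
{"slide":[[-0.002,-0.008,0.016],[-0.001,-0.008,0.016],[-0.002,-0.008,0.015],[-0.001,-0.007,0.016]],"turn":[0.0,0.0,0.0,0.0]}
end [ 0.4564 -0.2138  0.0595]
```

View pics/t16.png

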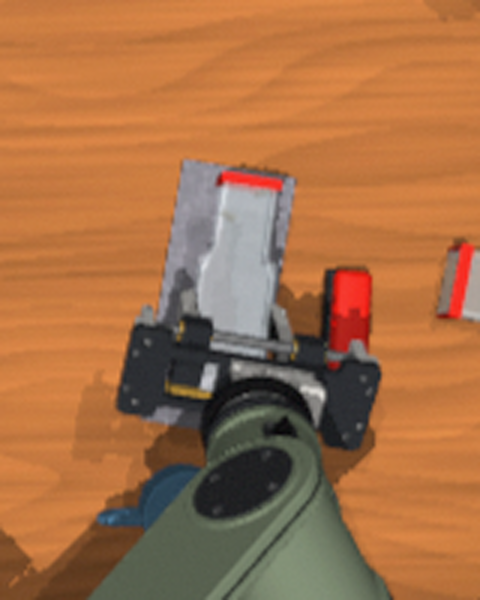

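```bash
python3 -m creep '{"slide":[[-0.001,-0.008,0.016],[-0.001,-0.008,0.016],[-0.001,-0.008,0.015],[-0.001,-0.007,0.014],[0,0,0]],"turn":[0,0,0,0,0]}'
python3 - <<'E'
from h import *
rep();bot()
t=cam("top");s=cam("side")
crop(s,260,110,420,230,5,"pics/s17.png")
plan([.562,-.234,.021],0,4,pivot=m_t)
E
```

```text
time_s: 32.75
tool_pos: [0.4548, -0.2078, 0.0595]
orientation: [0.15, 0.755, 0.613, 0.176]
force: [-0.2, 0.5, -1.5]
gripper_width: 0.0582
q [-0.823  0.058  2.186  0.572  0.64  -2.606] p [ 0.4548 -0.2078  0.0595] tilt 26.8 az -1.4  xaz 79.2 yaz -13.1 w 0.0582 F [-0.2  0.5 -1.5] t 32.75
mouth [ 0.5607 -0.2272  0.05  ] az -10.7 pitchdown 0.8  +yside down -2.7
{"slide":[[-0.002,-0.003,0.007],[-0.002,-0.004,0.007],[-0.001,-0.003,0.007],[-0.002,-0.004,0.007]],"turn":[0.0,0.0,0.0,0.0]}
end [ 0.4555 -0.2144  0.0301]
```

View pics/s17.png

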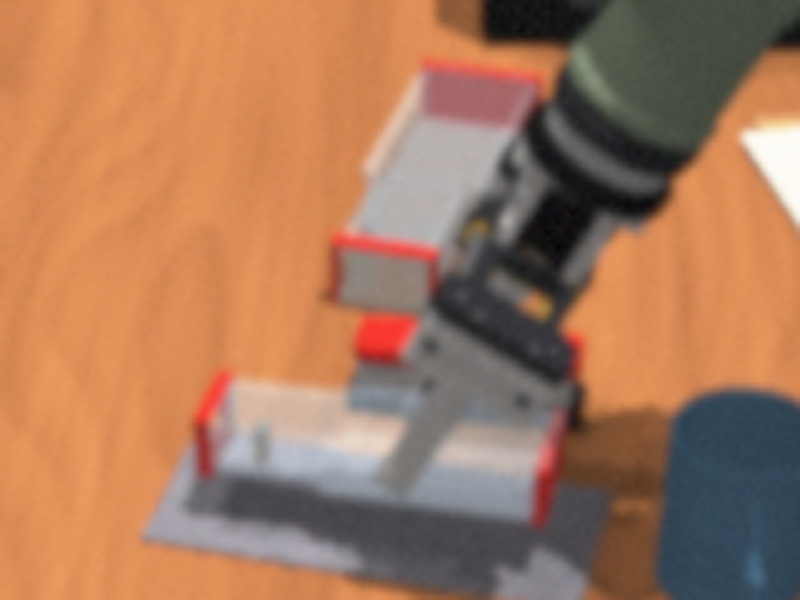

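```bash
python3 -m creep '{"slide":[[-0.002,-0.003,0.007],[-0.002,-0.004,0.007],[-0.001,-0.003,0.007],[-0.002,-0.002,0.005],[0,-0.001,0.002],[0,0,0]],"turn":[0,0,0,0,0,0]}'
python3 - <<'E'
from h import *
rep();bot()
s=cam("side")
crop(s,260,110,420,230,5,"pics/s18.png")
E
```

```text
time_s: 33.45
tool_pos: [0.4561, -0.2156, 0.0298]
orientation: [0.153, 0.756, 0.612, 0.176]
force: [0.4, -0.2, -2.1]
gripper_width: 0.058
q [-0.834  0.14   2.187  0.647  0.571 -2.705] p [ 0.4561 -0.2156  0.0298] tilt 27.0 az -1.9  xaz 79.1 yaz -13.2 w 0.058 F [ 0.4 -0.2 -2.1] t 33.45
mouth [ 0.5619 -0.2353  0.0207] az -10.9 pitchdown 0.5  +yside down -2.6
```

View pics/s18.png

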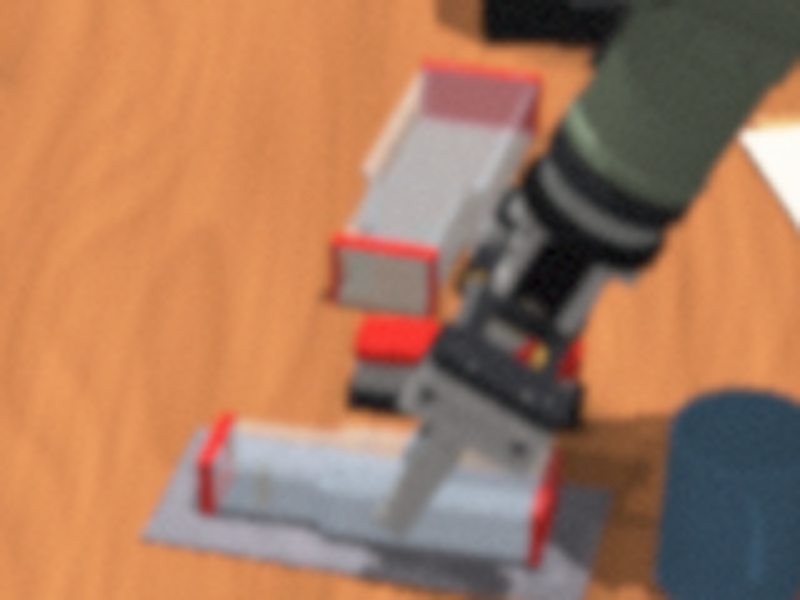

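```bash
python3 -m creep '{"slide":[[0,-0.0005,0.001],[0,-0.0005,0.001],[0,0,0]],"turn":[0,0,0]}'; python3 -m creep '{"slide":[[0,0,0],[0,0,0],[0,0,0],[0,0,0],[0,0,0],[0,0,0]],"turn":[0,0,0,0,0,0]}' 1 40
python3 - <<'E'
from h import *
rep()
p,R,_=pose()
plan(p-.10*R.as_matrix()[:,2],0,5)
print(R.inv().apply(np.eye(3)).round(3))
E
```

```text
time_s: 33.8
tool_pos: [0.4567, -0.216, 0.0288]
orientation: [0.154, 0.755, 0.612, 0.176]
force: [-1.8, 1.5, 1.8]
gripper_width: 0.058
time_s: 34.4
tool_pos: [0.4564, -0.2157, 0.0282]
orientation: [0.154, 0.755, 0.612, 0.176]
force: [0.3, -0.1, -0.2]
gripper_width: 0.0938
q [-0.834  0.145  2.187  0.653  0.566 -2.711] p [ 0.4564 -0.2157  0.0282] tilt 27.0 az -2.0  xaz 79.1 yaz -13.1 w 0.0938 F [ 0.3 -0.1 -0.2] t 34.4
{"slide":[[-0.0,-0.0,-0.02],[-0.0,-0.0,-0.02],[0.0,0.0,-0.02],[0.0,0.0,-0.02],[0.0,0.0,-0.02]],"turn":[0.0,0.0,0.0,0.0,0.0]}
end [ 0.411  -0.2141  0.1173]
[[ 0.188  0.871  0.454]
 [ 0.979 -0.203 -0.016]
 [ 0.078  0.448 -0.891]]
```

```bash
python3 -m creep '{"slide":[[0,0,-0.01],[0,0,-0.02],[0,0,-0.02],[0.003,0.018,-0.036],[0.003,0.018,-0.036],[0.003,0.018,-0.036],[0.003,0.018,-0.036],[0,0,0]],"turn":[0,0,0,0,0,0,0,0]}'
python3 - <<'E'
from h import *
rep()
t=cam("top");s=cam("side")
a=cv2.imread("pics/top0.png");im=np.hstack([a[190:350,310:410],t["frame"][190:350,310:410,::-1]])
cv2.imwrite("pics/cmp.png",cv2.resize(im,None,fx=3.5,fy=3.5))
b=cv2.imread("pics/side0.png");im=np.hstack([b[180:240,280:430],s["frame"][180:240,280:430,::-1]])
cv2.imwrite("pics/cmps.png",cv2.resize(im,None,fx=2.6,fy=2.6*2))
cv2.imwrite("pics/cmps.png",np.vstack([cv2.resize(b[180:240,280:430],None,fx=4,fy=4),cv2.resize(s["frame"][180:240,280:430,::-1],None,fx=4,fy=4)]))
E
```

```text
time_s: 35.2
tool_pos: [0.4361, -0.2187, 0.2419]
orientation: [0.16, 0.754, 0.612, 0.177]
force: [0.7, -0.4, 0.6]
gripper_width: 0.0938
q [-0.883 -0.29   2.05   0.398  1.076 -2.384] p [ 0.4361 -0.2187  0.2419] tilt 27.6 az -3.2  xaz 79.1 yaz -12.9 w 0.0938 F [ 0.7 -0.4  0.6] t 35.2
```

View pics/cmp.png

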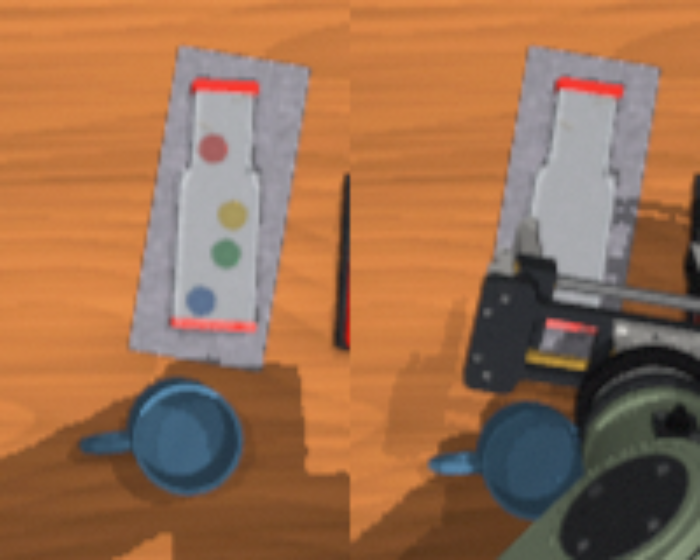

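View pics/cmps.png

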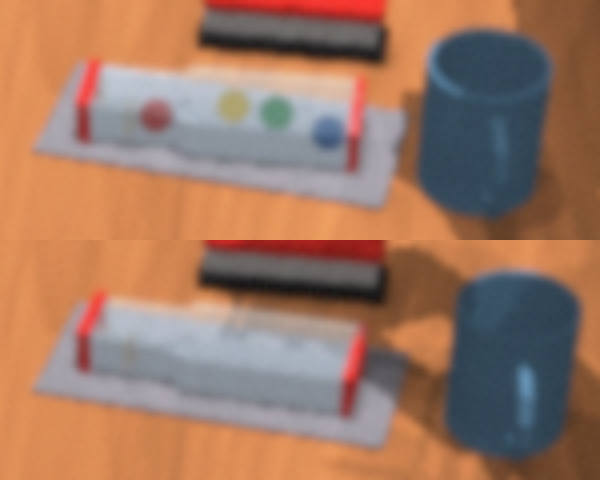

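Bottle sits centred on the mat and empty; the dish holds two and two. The mug is still 16 mm towards the base. That spot can't be reached with the tool tilted this far, so I'll take the tilt off at the inner reach limit and then push the mug back from inside.

Run:
```python
from h import *
t=cam("top")
for u,v in ((363.4,314.6),(362,321.4)): print(on_z(t,u,v,.09))
plan([.30,.09,.26],0,9)
```

```text
[ 0.31382602 -0.1814987   0.09      ]
[ 0.2977968  -0.17759376  0.09      ]
{"slide":[[0.031,-0.018,-0.01],[0.03,-0.019,-0.01],[0.031,-0.018,-0.01],[0.031,-0.019,-0.009],[0.03,-0.018,-0.01],[0.031,-0.019,-0.01],[0.03,-0.018,-0.01],[0.031,-0.018,-0.01],[0.031,-0.019,-0.01]],"turn":[0.0,0.0,0.0,0.0,0.0,0.0,0.0,0.0,0.0]}
end [0.2997 0.0903 0.2604]
```

```bash
python3 -m creep '{"slide":[[0.02,-0.012,-0.007],[0.031,-0.018,-0.01],[0.031,-0.019,-0.01],[0.031,-0.019,-0.01],[0.031,-0.018,-0.01],[0.031,-0.019,-0.01],[0.031,-0.018,-0.01],[0.031,-0.018,-0.01],[0.03,-0.018,-0.01],[0.01,-0.006,-0.003]],"turn":[0,0,0,0,0,0,0,0,0,0]}' 0 40 >/dev/null;  python3 -c "
from h import *
rep()"; python3 -m creep '{"slide":[[-0.004,-0.025,-0.01],[-0.004,-0.025,-0.01],[-0.004,-0.025,-0.01]],"turn":[0,0,0]}' >/dev/null;  python3 -c "
from h import *
rep()"
```

```text
q [ 0.085 -0.852  2.295 -0.054  1.238 -1.28 ] p [0.3037 0.0956 0.2595] tilt 26.6 az -1.7  xaz 79.6 yaz -12.6 w 0.0177 F [ 0.9 -0.1  0. ] t 36.35
q [ 0.399 -0.857  2.308 -0.217  1.307 -0.941] p [0.2558 0.1272 0.25  ] tilt 25.2 az -6.4  xaz 78.2 yaz -13.0 w 0.0004 F [ 0.3  0.  -0.6] t 36.65
```

```bash
python3 -m creep '{"slide":[[-0.03,-0.005,0],[-0.03,-0.015,-0.01],[-0.02,-0.03,-0.015],[-0.01,-0.04,-0.02],[-0.01,-0.04,-0.02]],"turn":[0,0,0,0,0]}' >/dev/null;  python3 -c "
from h import *
rep()"; python3 -m creep '{"slide":[[-0.01,-0.04,-0.02],[-0.01,-0.04,-0.02],[-0.01,-0.04,-0.02]],"turn":[0,0,0]}' >/dev/null;  python3 -c "
from h import *
rep()"
```

```text
q [ 0.861 -0.857  2.302 -0.376  1.532 -0.487] p [0.1656 0.1403 0.2491] tilt 23.5 az -17.8  xaz 75.9 yaz -13.4 w 0.0005 F [-0.4  1.  -0. ] t 37.15
q [ 1.45  -0.805  2.272 -0.404  1.74   0.06 ] p [0.0591 0.1484 0.2548] tilt 23.2 az -17.7  xaz 76.1 yaz -13.2 w 0.0003 F [-0.8  1.  -0.8] t 37.45
```

Run:
```python
from h import *
p,R=plan([.36,.05,.22],0,8)
p,R=plan([.37,-.17,.17],0,6,p0=p,R0=R)
```

```text
{"slide":[[-0.003,0.035,0.02],[-0.003,0.034,0.019],[-0.002,0.035,0.02],[-0.003,0.034,0.019],[-0.003,0.035,0.02],[-0.003,0.034,0.02],[-0.003,0.035,0.019],[-0.002,0.034,0.02]],"turn":[0.0,0.0,0.0,0.0,0.0,0.0,0.0,0.0]}
end [0.3599 0.0503 0.2198]
{"slide":[[-0.035,0.006,0.013],[-0.035,0.006,0.012],[-0.035,0.006,0.013],[-0.035,0.006,0.013],[-0.035,0.006,0.012],[-0.035,0.006,0.013]],"turn":[0.0,0.0,0.0,0.0,0.0,0.0]}
end [ 0.3703 -0.1701  0.1701]
```

```bash
python3 -m creep '{"slide":[[-0.003,0.025,0.014],[-0.003,0.034,0.019],[-0.002,0.035,0.02],[-0.003,0.034,0.019],[-0.003,0.035,0.02],[-0.003,0.034,0.02],[-0.003,0.035,0.019],[-0.002,0.034,0.02]],"turn":[0,0,0,0,0,0,0,0]}' >/dev/null;  python3 -c "
from h import *
rep()"; python3 -m creep '{"slide":[[-0.03,0.006,0.01],[-0.035,0.006,0.012],[-0.035,0.006,0.013],[-0.035,0.006,0.013],[-0.035,0.006,0.012],[-0.035,0.006,0.013],[0,0,0]],"turn":[0,0,0,0,0,0,0]}' >/dev/null;  python3 -c "
from h import *
rep()
plan([.305,-.176,.135],0,3)
t=cam('top'); crop(t,290,230,450,380,4,'pics/t20.png')"
```

```text
q [ 0.143 -0.591  2.251 -0.21   1.128 -1.129] p [0.3426 0.074  0.2209] tilt 23.3 az -20.2  xaz 75.6 yaz -13.3 w 0.0004 F [0.9 1.3 0.8] t 38.25
q [-0.762 -0.546  2.322  0.185  1.001 -2.155] p [ 0.3492 -0.1439  0.1764] tilt 23.1 az -20.4  xaz 75.2 yaz -13.8 w -0.0001 F [-0.4  0.3  0.1] t 38.95
{"slide":[[-0.014,-0.016,0.009],[-0.013,-0.016,0.008],[-0.014,-0.017,0.009]],"turn":[0.0,0.0,0.0]}
end [ 0.3045 -0.1763  0.135 ]
```

View pics/t20.png

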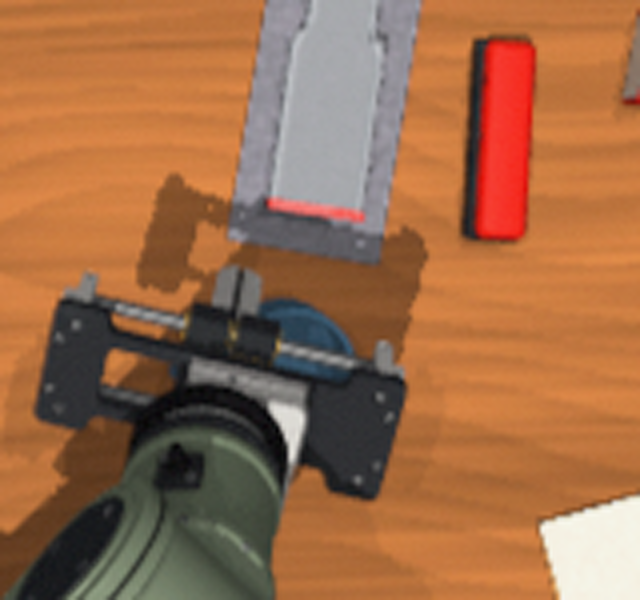

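```bash
python3 -m creep '{"slide":[[-0.014,-0.016,0.007],[-0.013,-0.016,0.007],[-0.014,-0.017,0.008],[0,0,0],[0,0,0]],"turn":[0,0,0,0,0]}' >/dev/null;  python3 -c "
from h import *
rep()
p,R,s=pose();print('tip',p+.014*R.as_matrix()[:,2])
plan([.305,-.176,.115],0,1)
s=cam('side'); crop(s,330,140,460,260,5,'pics/s21.png')"
```

```text
q [-1.001 -0.587  2.42   0.292  1.    -2.456] p [ 0.3059 -0.1706  0.1401] tilt 23.3 az -19.6  xaz 76.0 yaz -13.0 w 0.0003 F [ 0.8 -0.7  0.4] t 39.5
tip [ 0.31116327 -0.17249036  0.1272769 ]
{"slide":[[-0.004,-0.01,0.023]],"turn":[0.0]}
end [ 0.3046 -0.1755  0.1152]
```

View pics/s21.png

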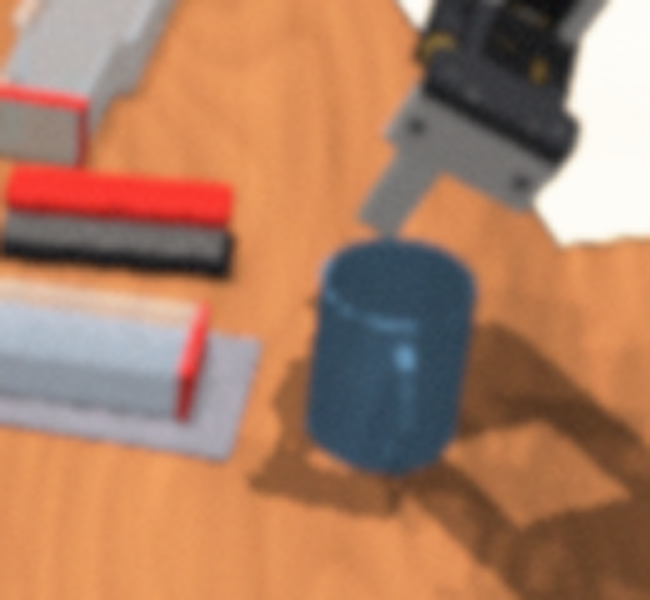

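```bash
python3 -m creep '{"slide":[[-0.0015,-0.0065,0.015],[-0.0015,-0.0065,0.015],[0,0,0]],"turn":[0,0,0]}' >/dev/null;  python3 -c "
from h import *
rep()
p,R,s=pose();print('tip',p+.014*R.as_matrix()[:,2])";  python3 -m creep '{"slide":[[-0.0015,-0.0065,0.015],[-0.0015,-0.0065,0.015],[0,0,0]],"turn":[0,0,0]}' >/dev/null;  python3 -c "
from h import *
rep()
p,R,s=pose();print('tip',p+.014*R.as_matrix()[:,2])
print(R.inv().apply(np.eye(3)).round(3))
s=cam('side'); crop(s,330,140,460,260,5,'pics/s22.png')"
```

```text
q [-1.015 -0.508  2.458  0.322  0.896 -2.517] p [ 0.3047 -0.1735  0.1065] tilt 23.2 az -19.2  xaz 76.2 yaz -12.9 w 0.0006 F [-0.1  0.1  0.6] t 39.85
tip [ 0.30993942 -0.17535084  0.09363031]
q [-1.013 -0.385  2.46   0.354  0.782 -2.567] p [ 0.3104 -0.1836  0.0785] tilt 22.8 az -19.0  xaz 76.2 yaz -12.9 w 0.0007 F [0.2 0.2 1.2] t 40.15
tip [ 0.31552915 -0.18540452  0.0656206 ]
[[ 0.238  0.899  0.367]
 [ 0.97  -0.206 -0.127]
 [-0.038  0.386 -0.922]]
```

View pics/s22.png

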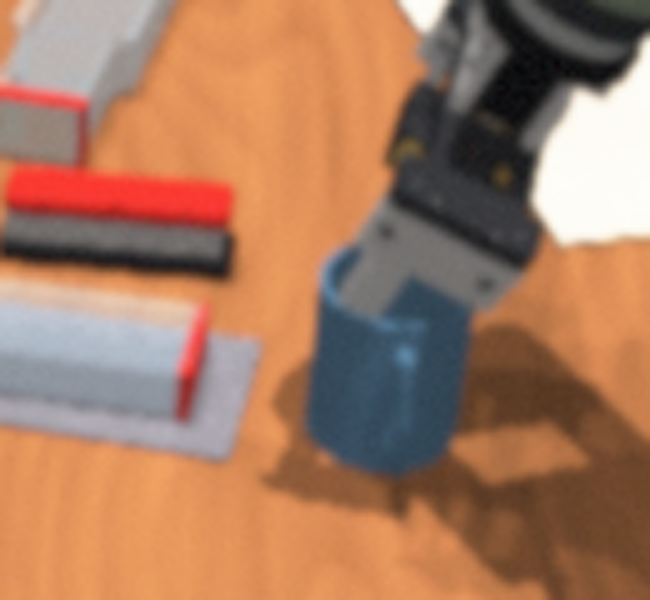

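```bash
python3 -m creep '{"slide":[[0.004,0.002,0.006],[0.004,0.002,0.006],[0,0,0]],"turn":[0,0,0]}' >/dev/null;  python3 -c "
from h import *
rep()
p,R,s=pose();print('tip',p+.014*R.as_matrix()[:,2])";  python3 -m creep '{"slide":[[0.001,0.0045,0.002],[0.001,0.0045,0.002],[0,0,0]],"turn":[0,0,0]}' >/dev/null;  python3 -c "
from h import *
rep()
p,R,s=pose();print('tip',p+.014*R.as_matrix()[:,2])
t=cam('top'); b=cv2.imread('pics/side0.png')
s=cam('side');im=np.hstack([b[180:240,360:430],s['frame'][180:240,360:430,::-1]]); cv2.imwrite('pics/s23.png',cv2.resize(im,None,fx=5,fy=5))"
```

```text
q [-0.963 -0.338  2.458  0.352  0.723 -2.531] p [ 0.3203 -0.1786  0.069 ] tilt 22.9 az -19.3  xaz 76.2 yaz -12.8 w 0.0004 F [-0.9 -0.1  1.1] t 40.5
tip [ 0.32546409 -0.18042134  0.05608614]
q [-0.93  -0.306  2.439  0.344  0.701 -2.497] p [ 0.3304 -0.1796  0.0688] tilt 22.9 az -19.3  xaz 76.1 yaz -12.9 w 0.0005 F [-1.9 -0.   0.8] t 40.8
tip [ 0.33549757 -0.18136094  0.05592012]
```

View pics/s23.png

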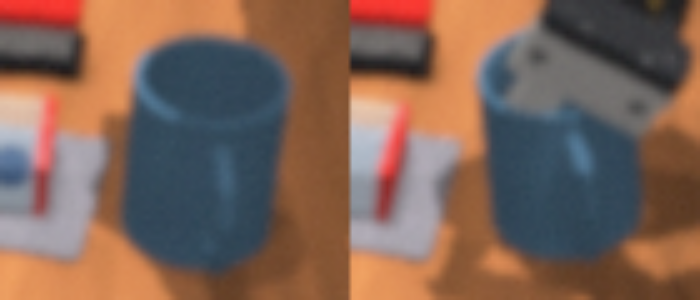

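```bash
python3 -m creep '{"slide":[[-0.001,-0.0045,-0.002],[-0.001,-0.0045,-0.002],[-0.002,-0.005,-0.005],[0,0.002,-0.015],[0,0.008,-0.02]],"turn":[0,0,0,0,0]}' >/dev/null; python3 -m creep '{"slide":[[0,0.008,-0.02],[0,0.008,-0.02],[0.035,-0.009,-0.004],[0.035,-0.009,-0.004],[0.035,-0.009,-0.004]],"turn":[0,0,0,0,0]}' 0.35 20 >/dev/null; python3 -c "
from h import *
rep()
a=cv2.imread('pics/top0.png');t=cam('top')
b=cv2.imread('pics/side0.png')
s=cam('side');im=np.hstack([b[180:240,360:430],s['frame'][180:240,360:430,::-1]]);im=np.vstack([im,np.hstack([a[285:345,330:400],t['frame'][285:345,330:400,::-1]])]); cv2.imwrite('pics/s24.png',cv2.resize(im,None,fx=5,fy=5))"
```

```text
q [-0.6   -0.755  2.462  0.114  1.052 -1.969] p [ 0.3089 -0.0679  0.1509] tilt 22.8 az -19.7  xaz 75.8 yaz -13.2 w 0.0323 F [-2.9  4.1 -3.9] t 41.9
```

View pics/s24.png

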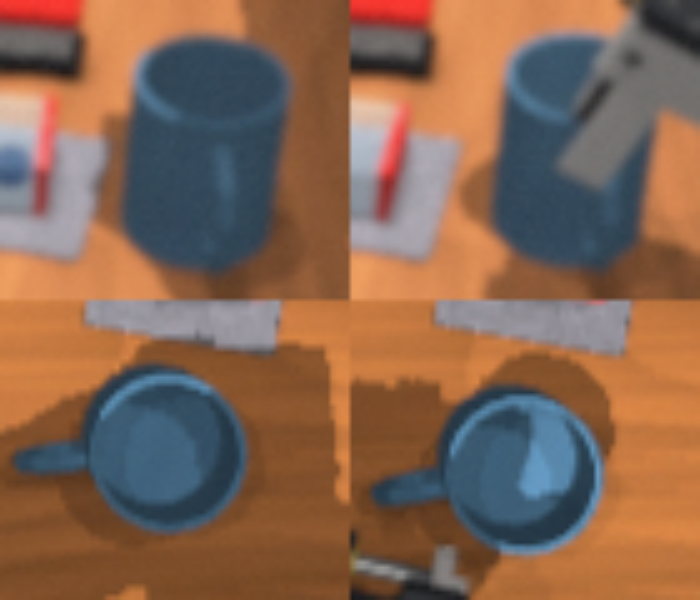

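```bash
python3 -c "
from h import *
t=cam('top');rep()
c0=on_z(t,363.4,315,.09);c=on_z(t,364.4,319.4,.09);print(c0,c,c0-c)
a=np.radians(75.8);g=c[:2]-.036*np.array([np.cos(a),np.sin(a)]);print(g)
p,R=plan([*g,.142],0,5)
p,R=plan([*g,.083],0,4,p0=p,R0=R)
print(R.inv().apply(np.eye(3)).round(3))"
```

```text
q [-0.593 -0.753  2.461  0.116  1.05  -1.977] p [ 0.3101 -0.0654  0.1509] tilt 22.8 az -19.0  xaz 76.6 yaz -12.4 w 0.033 F [0.  0.2 0.3] t 42.05
[ 0.31287689 -0.18146574  0.09      ] [ 0.30237771 -0.18349324  0.09      ] [0.01049918 0.0020275  0.        ]
[ 0.29354664 -0.21839327]
{"slide":[[-0.03,0.002,0.004],[-0.031,0.003,0.005],[-0.03,0.002,0.004],[-0.031,0.003,0.004],[-0.03,0.002,0.004]],"turn":[0.0,0.0,0.0,0.0,0.0]}
end [ 0.2935 -0.2182  0.1424]
{"slide":[[0.001,-0.006,0.014],[0.0,-0.005,0.013],[0.001,-0.006,0.014],[0.0,-0.006,0.014]],"turn":[0.0,0.0,0.0,0.0]}
end [ 0.2934 -0.2186  0.0828]
[[ 0.231  0.901  0.367]
 [ 0.972 -0.198 -0.126]
 [-0.041  0.386 -0.922]]
```

```bash
python3 -m creep '{"slide":[[-0.02,0.002,0.002],[-0.03,0.003,0.004],[-0.03,0.002,0.004],[-0.03,0.003,0.004],[-0.03,0.002,0.004],[-0.012,0,0],[0,0,0]],"turn":[0,0,0,0,0,0,0]}' >/dev/null; python3 -c "
from h import *
rep()
t=cam('top');crop(t,320,260,420,360,5,'pics/t25.png');s=cam('side');crop(s,350,150,440,250,5,'pics/s25.png')
p,R=plan([.2935,-.2184,.083],0,4)"
```

```text
q [-1.172 -0.501  2.366  0.337  1.027 -2.639] p [ 0.2884 -0.2235  0.1443] tilt 22.6 az -19.8  xaz 75.6 yaz -13.4 w 0.0327 F [ 0.1 -0.   0.1] t 42.75
{"slide":[[0.001,-0.005,0.014],[0.002,-0.005,0.015],[0.001,-0.005,0.014],[0.002,-0.005,0.014]],"turn":[0.0,0.0,0.0,0.0]}
end [ 0.2933 -0.2182  0.0833]
```

View pics/t25.png

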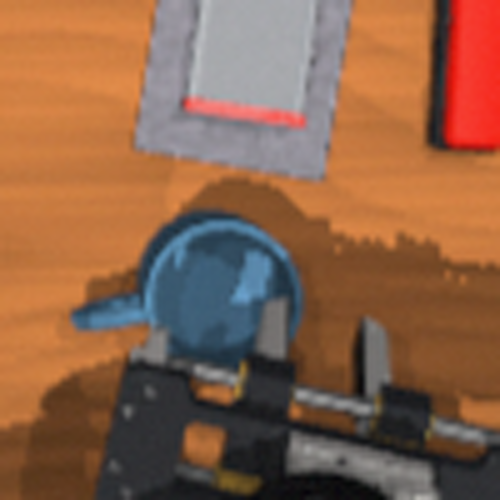

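View pics/s25.png

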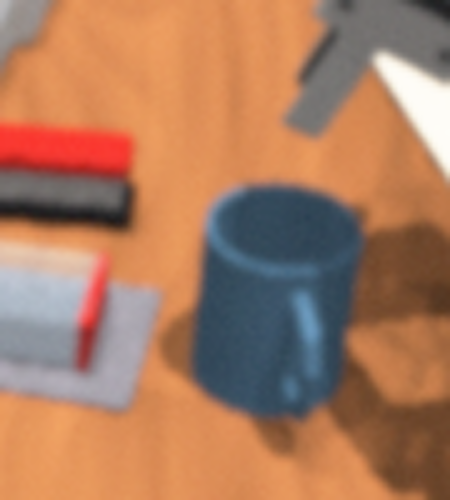

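```bash
python3 -m creep '{"slide":[[0.002,-0.005,0.014],[0.002,-0.005,0.014],[0,0,0]],"turn":[0,0,0]}' >/dev/null; python3 -c "
from h import *
rep()
p,R=plan([.2935,-.2184,.083],0,2)"
```

```text
q [-1.149 -0.443  2.408  0.355  0.933 -2.663] p [ 0.2915 -0.2152  0.1122] tilt 22.5 az -18.8  xaz 76.2 yaz -13.0 w 0.0328 F [-0.2  0.   0.3] t 43.15
{"slide":[[-0.001,-0.004,0.014],[-0.001,-0.005,0.014]],"turn":[0.0,0.0]}
end [ 0.2931 -0.2187  0.083 ]
```

```bash
python3 -m creep '{"slide":[[-0.001,-0.004,0.014],[-0.001,-0.005,0.012],[0,0,0]],"turn":[0,0,0]}' >/dev/null; python3 -c "
from h import *
rep()
s=cam('side');crop(s,350,150,440,250,5,'pics/s26.png');t=cam('top');crop(t,320,260,420,360,5,'pics/t26.png')"
```

```text
q [-1.152 -0.363  2.427  0.386  0.84  -2.713] p [ 0.2929 -0.2197  0.0861] tilt 22.6 az -19.0  xaz 76.1 yaz -13.0 w 0.0328 F [-0.1  0.8 -0.4] t 43.45
```

View pics/s26.png

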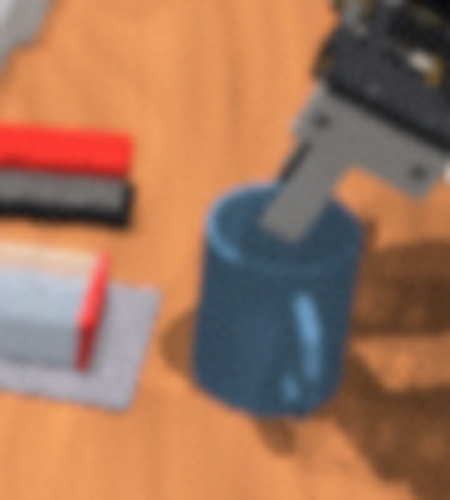

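View pics/t26.png

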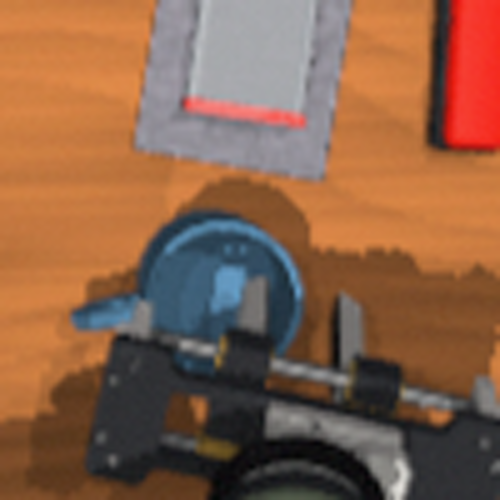

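```bash
python3 -m creep '{"slide":[[0,0,0],[0,0,0],[0,0,0],[0,0,0],[0,0,0]],"turn":[0,0,0,0,0]}' 0 10; python3 -c "
from h import *
rep()
b=cv2.imread('pics/side0.png');a=cv2.imread('pics/top0.png');t=cam('top')
s=cam('side');im=np.hstack([b[180:240,360:430],s['frame'][180:240,360:430,::-1]]);im=np.vstack([im,np.hstack([a[285:345,330:400],t['frame'][285:345,330:400,::-1]])]); cv2.imwrite('pics/s27.png',cv2.resize(im,None,fx=5,fy=5))"
```

```text
time_s: 44.05
tool_pos: [0.2936, -0.2211, 0.0874]
orientation: [0.166, 0.77, 0.607, 0.105]
force: [-0.4, 2.6, 1.6]
gripper_width: 0.0059
q [-1.152 -0.364  2.425  0.387  0.839 -2.713] p [ 0.2936 -0.2211  0.0874] tilt 22.7 az -19.4  xaz 76.1 yaz -13.0 w 0.0059 F [-0.4  2.6  1.6] t 44.05
```

View pics/s27.png

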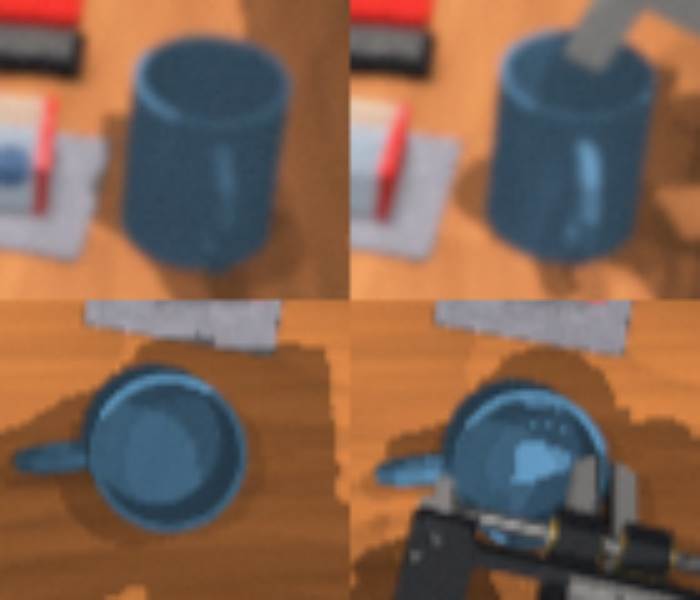

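```bash
python3 -m creep '{"slide":[[0.0023,0.003,0.0012],[0.0023,0.003,0.0012],[0,0,0]],"turn":[0,0,0]}'; python3 -c "
from h import *
rep()
b=cv2.imread('pics/side0.png');a=cv2.imread('pics/top0.png');t=cam('top')
s=cam('side');im=np.hstack([b[180:240,360:430],s['frame'][180:240,360:430,::-1]]);im=np.vstack([im,np.hstack([a[285:345,330:400],t['frame'][285:345,330:400,::-1]])]); cv2.imwrite('pics/s28.png',cv2.resize(im,None,fx=5,fy=5))"
```

```text
time_s: 44.45
tool_pos: [0.3017, -0.2221, 0.0894]
orientation: [0.17, 0.769, 0.608, 0.103]
force: [-5.4, -1.7, 8.3]
gripper_width: 0.0061
q [-1.118 -0.353  2.414  0.376  0.82  -2.678] p [ 0.3017 -0.2221  0.0894] tilt 22.9 az -20.5  xaz 76.1 yaz -12.8 w 0.0061 F [-5.4 -1.7  8.3] t 44.45
```

View pics/s28.png

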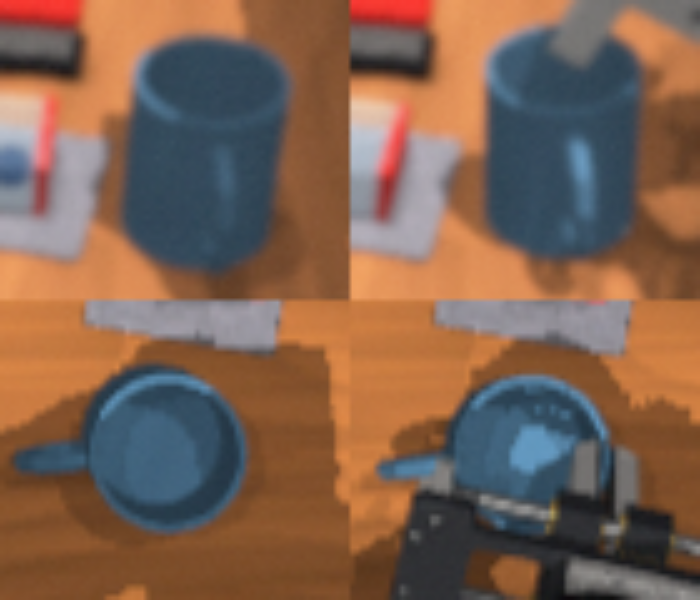

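```bash
python3 -m creep '{"slide":[[0,0,0],[0,0,0],[0,0,0],[0,0,0]],"turn":[0,0,0,0]}' 0.3 10; python3 -c "
from h import *
rep()
b=cv2.imread('pics/side0.png');a=cv2.imread('pics/top0.png');t=cam('top')
s=cam('side');im=np.hstack([b[180:240,360:430],s['frame'][180:240,360:430,::-1]]);im=np.vstack([im,np.hstack([a[285:345,330:400],t['frame'][285:345,330:400,::-1]])]); cv2.imwrite('pics/s29.png',cv2.resize(im,None,fx=5,fy=5))"
```

```text
time_s: 44.95
tool_pos: [0.3005, -0.2176, 0.0864]
orientation: [0.165, 0.77, 0.607, 0.105]
force: [-0.1, 0.7, 0.6]
gripper_width: 0.0278
q [-1.118 -0.352  2.419  0.379  0.823 -2.679] p [ 0.3005 -0.2176  0.0864] tilt 22.6 az -19.3  xaz 76.1 yaz -13.0 w 0.0278 F [-0.1  0.7  0.6] t 44.95
```

View pics/s29.png

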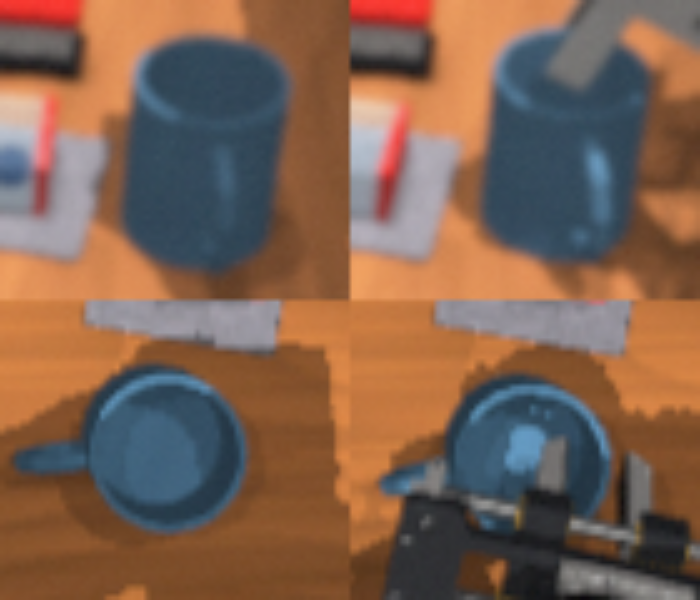

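```bash
python3 -m creep '{"slide":[[0,0,0],[0,0,0],[0,0,0],[0,0,0],[0,0.002,-0.004],[0.003,0.002,0],[0.003,0.002,0.001],[0,0,0]],"turn":[0,0,0,0,0,0,0,0]}' 0 25; python3 -c "
from h import *
rep()
b=cv2.imread('pics/side0.png');a=cv2.imread('pics/top0.png');t=cam('top')
s=cam('side');im=np.hstack([b[180:240,360:430],s['frame'][180:240,360:430,::-1]]);im=np.vstack([im,np.hstack([a[285:345,330:400],t['frame'][285:345,330:400,::-1]])]); cv2.imwrite('pics/s30.png',cv2.resize(im,None,fx=5,fy=5))"
```

```text
time_s: 45.85
tool_pos: [0.3063, -0.2118, 0.0909]
orientation: [0.165, 0.769, 0.608, 0.106]
force: [-0.3, -0.7, -3.7]
gripper_width: 0.0051
q [-1.086 -0.362  2.414  0.364  0.829 -2.635] p [ 0.3063 -0.2118  0.0909] tilt 22.6 az -19.1  xaz 76.2 yaz -12.9 w 0.0051 F [-0.3 -0.7 -3.7] t 45.85
```

View pics/s30.png

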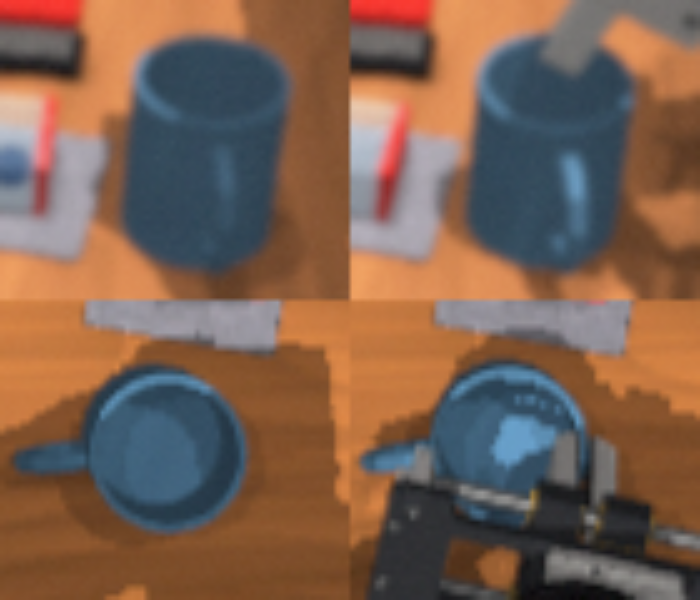

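```bash
python3 -m creep '{"slide":[[-0.003,-0.001,0],[0,-0.0008,0.002],[0,-0.0007,0.0015],[0,0,0]],"turn":[0,0,0,0]}'; python3 -m creep '{"slide":[[0,0,0],[0,0,0],[0,0,0],[0,0,0]],"turn":[0,0,0,0]}' 0.3 25; python3 -c "
from h import *
rep()
b=cv2.imread('pics/side0.png');a=cv2.imread('pics/top0.png');t=cam('top')
s=cam('side');im=np.hstack([b[180:240,360:430],s['frame'][180:240,360:430,::-1]]);im=np.vstack([im,np.hstack([a[285:345,330:400],t['frame'][285:345,330:400,::-1]])]); cv2.imwrite('pics/s31.png',cv2.resize(im,None,fx=5,fy=5))"
```

```text
time_s: 46.35
tool_pos: [0.3054, -0.2184, 0.0891]
orientation: [0.168, 0.77, 0.607, 0.104]
force: [-2.7, -3.2, 4.1]
gripper_width: 0.0052
time_s: 46.75
tool_pos: [0.3046, -0.2152, 0.0872]
orientation: [0.165, 0.77, 0.608, 0.106]
force: [-0.5, 0.3, 0.6]
gripper_width: 0.0276
q [-1.099 -0.349  2.416  0.373  0.818 -2.657] p [ 0.3046 -0.2152  0.0872] tilt 22.6 az -19.2  xaz 76.1 yaz -13.0 w 0.0276 F [-0.5  0.3  0.6] t 46.75
```

View pics/s31.png

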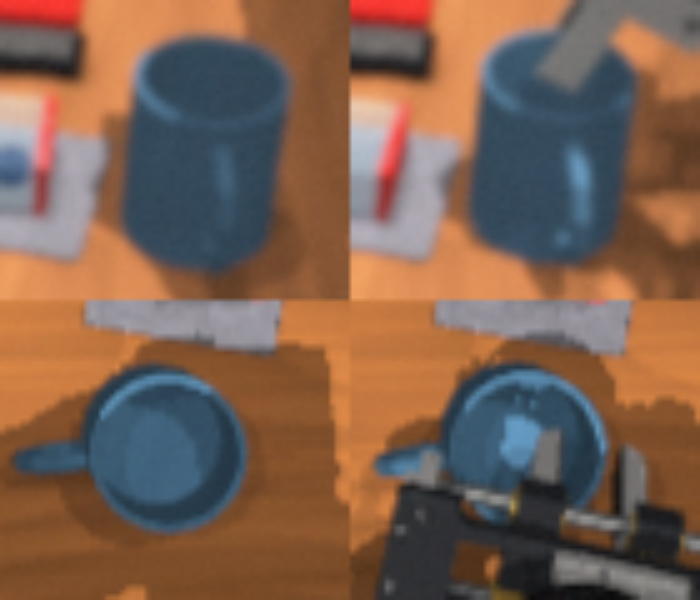

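```bash
python3 -m creep '{"slide":[[0,0,0],[0,0,0],[0,0,0],[0,0,0],[0,0.002,-0.004],[0,0,0],[0,-0.0008,0.0018],[0,-0.0007,0.0015],[0,0,0]],"turn":[0,0,0,0,0,0,0,0,0]}' 0 25; python3 -m creep '{"slide":[[0,0,0],[0,0,0],[0,0,0],[0,0,0]],"turn":[0,0,0,0]}' 0.3 25; python3 -c "
from h import *
rep()
b=cv2.imread('pics/side0.png');a=cv2.imread('pics/top0.png');t=cam('top')
s=cam('side');im=np.hstack([b[180:240,360:430],s['frame'][180:240,360:430,::-1]]);im=np.vstack([im,np.hstack([a[285:345,330:400],t['frame'][285:345,330:400,::-1]])]); cv2.imwrite('pics/s32.png',cv2.resize(im,None,fx=5,fy=5))"
```

```text
time_s: 47.75
tool_pos: [0.3053, -0.2174, 0.0893]
orientation: [0.167, 0.77, 0.607, 0.105]
force: [-2.5, -2.8, 4.0]
gripper_width: 0.0052
time_s: 48.15
tool_pos: [0.3048, -0.2151, 0.0879]
orientation: [0.165, 0.77, 0.608, 0.106]
force: [-0.9, 0.0, -0.3]
gripper_width: 0.0283
q [-1.098 -0.35   2.415  0.372  0.821 -2.655] p [ 0.3048 -0.2151  0.0879] tilt 22.6 az -19.1  xaz 76.1 yaz -13.0 w 0.0283 F [-0.9  0.  -0.3] t 48.15
```

View pics/s32.png

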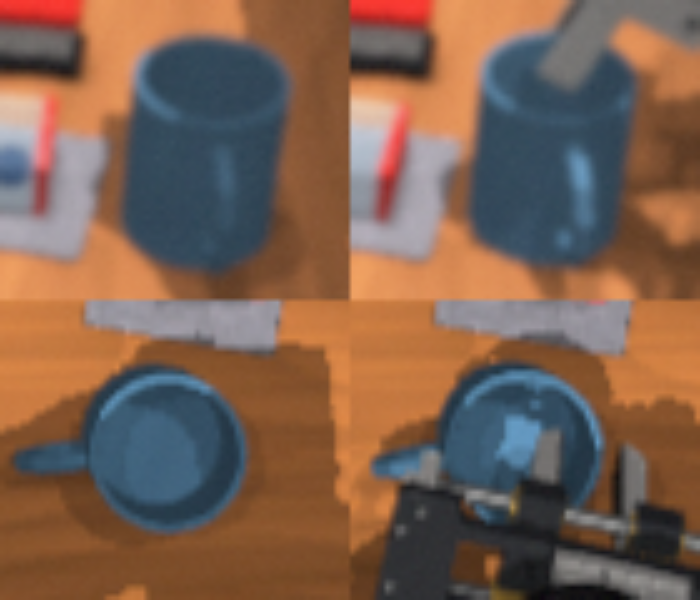

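```bash
python3 -m creep '{"slide":[[0,0,0],[0,0,0],[0,0,0],[0,0,0],[0,0.002,-0.004],[0.003,-0.0008,0],[0,-0.001,0.0018],[0,-0.0007,0.001],[0,0,0]],"turn":[0,0,0,0,0,0,0,0,0]}' 0 25; python3 -m creep '{"slide":[[0,0,0],[0,0,0],[0,0,0],[0,0,0]],"turn":[0,0,0,0]}' 0.3 25;  python3 -m creep '{"slide":[[0,0.003,-0.01],[0,0.01,-0.02],[0,0.016,-0.03],[0,0.016,-0.04],[0,0.016,-0.04],[0,0.016,-0.04]],"turn":[0,0,0,0,0,0]}'; python3 -c "
from h import *
rep()
b=cv2.imread('pics/side0.png');a=cv2.imread('pics/top0.png');t=cam('top')
s=cam('side');im=np.hstack([b[180:240,360:430],s['frame'][180:240,360:430,::-1]]);im=np.vstack([im,np.hstack([a[285:345,330:400],t['frame'][285:345,330:400,::-1]])]); cv2.imwrite('pics/s33.png',cv2.resize(im,None,fx=5,fy=5))
cv2.imwrite('pics/side33.png',s['frame'][:,:,::-1])
B=cv2.cvtColor(b,cv2.COLOR_BGR2HSV);S=cv2.cvtColor(s['frame'],cv2.COLOR_RGB2HSV)
for H in (B,S):
    m=cv2.inRange(H[170:250,370:430],(95,80,30),(115,255,255)); ys,xs=np.nonzero(m); print(xs.min()+370,xs.max()+370,ys.min()+170,ys.max()+170,xs.mean()+370,ys.mean()+170,len(xs))"
```

```text
time_s: 49.15
tool_pos: [0.3053, -0.2143, 0.0902]
orientation: [0.168, 0.77, 0.607, 0.105]
force: [-1.0, -2.4, 3.7]
gripper_width: 0.0048
time_s: 49.55
tool_pos: [0.3045, -0.212, 0.0887]
orientation: [0.165, 0.77, 0.608, 0.106]
force: [-0.3, 0.2, -0.6]
gripper_width: 0.0281
time_s: 50.15
tool_pos: [0.3083, -0.2049, 0.2862]
orientation: [0.166, 0.77, 0.608, 0.105]
force: [1.0, -1.0, 0.1]
gripper_width: 0.0283
q [-1.064 -0.636  2.139  0.266  1.345 -2.422] p [ 0.3083 -0.2049  0.2862] tilt 22.6 az -19.3  xaz 76.1 yaz -12.9 w 0.0283 F [ 1.  -1.   0.1] t 50.15
386 416 189 232 400.3283052351375 210.0150842945874 1127
385 415 189 232 399.3955357142857 209.71160714285713 1120
```

View pics/s33.png

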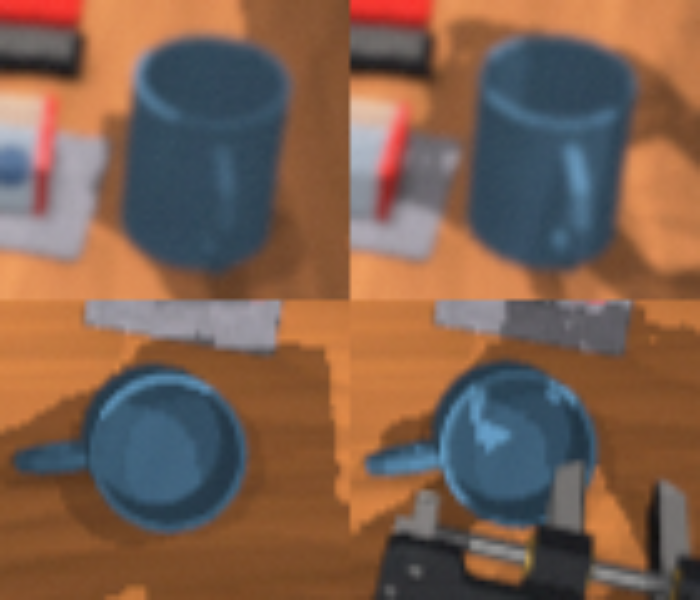

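View pics/side33.png

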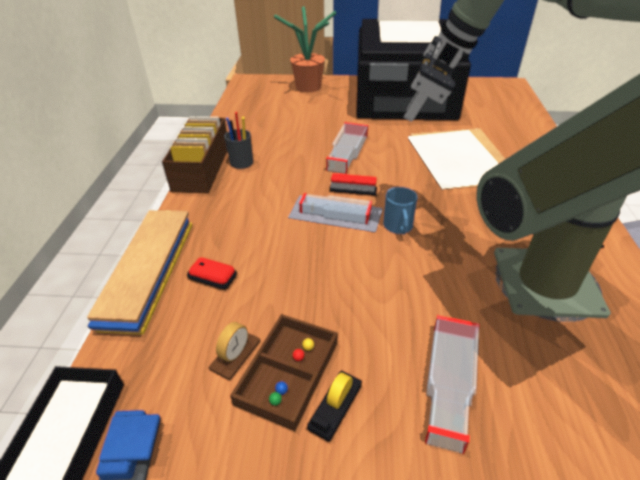

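Run:
```python
from h import *
t=cam("top");rep()
crop(t,330,190,430,310,5,"pics/fin.png")
a=cv2.imread("pics/top0.png"); 
for n,(u0,v0,u1,v1) in dict(clock=(175,170,225,205),tape=(135,245,192,285),stapler=(402,235,428,295),mouse=(258,128,294,175)).items():
    d=np.abs(a[v0:v1,u0:u1].astype(int)-t["frame"][v0:v1,u0:u1,::-1]).mean(); print(n,round(d,2))
```

```text
q [-1.064 -0.636  2.136  0.266  1.34  -2.423] p [ 0.3096 -0.2071  0.2885] tilt 23.0 az -20.0  xaz 76.1 yaz -12.8 w 0.0281 F [ 0.2  0.1 -0.2] t 50.3
clock 3.76
tape 3.41
stapler 5.67
mouse 3.43
```

View pics/fin.png

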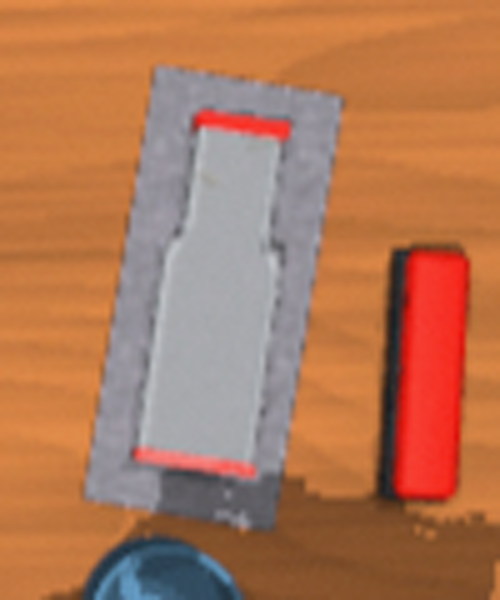

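The bottle lies flat, central and aligned with the mat, and the other objects look unchanged. Handing in.

```bash
python3 -c "
from cell import *
print(job_done())"
```

```text
the job is handed in; nothing more can be done
None
```

The sweets and the bottle are done as asked, but I knocked the mug partway through and had to put it back, which goes against "do not shift or tip the other things". The job was handed in at about 50 s.

**Sweets and bottle:** I tilted the tool at the edge of the arm's reach, gripped the bottle and rocked it neck-down over the dish four times. The last pictures show red and yellow in the dish's -y half, and green and blue in its +y half. The empty bottle lies flat in the middle of the mat, in line with it. The gripper is open, well above everything.

**Mug:** While I was lifting the bottle, its back end pushed the mug about 16 mm towards the robot. My first attempt to push it back from inside tipped it a few degrees for a moment, and it settled upright. I then gripped it by its wall and moved it back in several small steps. It now stands upright within about 1 pixel (roughly 2 mm) of where it started, perhaps turned slightly about its own axis.

**Other things on the desk:** The clock, tape, stapler and mouse match the first picture.

**Readings near a limit:**
- **Wrist force:** one reading of about 77 N when the third joint reached its stop, under the 120 N limit.
- **Joint angles:** the third joint read 0.225 against a listed lower limit of 0.23, and 2.462 against an upper limit of 2.46. The last joint read -2.821 against -2.82. I took these as rounding of the listed ranges, but could not confirm it.

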